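Return a wire spool from the payoff stand and book it in

TASK

Slide the orange copper-wire spool straight off the leaning spindle of the payoff stand and gently stand it flat in the blue return tray, neck up. Then pick up the hand scanner, aim its nose squarely at the middle of the tray's code label from about 9 cm and hold it steady for a full second, and gently stand the scanner upright on its round black mat again. Do not tip the spool over, and leave everything else on the bench where it is.

Things in the scene. Friction and masses are not known exactly. Their poses are not given: they have to be found in the camera images.
- spool: Loose spool, orange flanges, copper wire, about 0.45 kg. Flanges 90 mm diameter, at 0-6 and 49-55 mm along its z axis; winding 76 mm diameter between; above them a round neck, 40 mm diameter, from 55 to 92 mm: grip it here. Bore 24 mm, right through. Origin: centre of the lower end; z: axis, towards the neck. Starts on the spindle seat, neck outward, within a few mm of coaxial.
- spindle: Fixed steel spindle of the stand, leaning 30 degrees from vertical to the stand's front. 18 mm diameter; tip 75 mm above the seat (disc of 60 mm diameter) on which the spool rests. Origin: centre of the seat's upper face, 50 mm above the bench; z: along the spindle to its tip. The spool is clear after 75 mm along z.
- stand: Fixed yellow payoff stand; base 170 x 130 x 12 mm. Origin on the bench; front is -x. Seat centre at x 20, z 50 mm. Behind, at x 85 mm, a dark post 18 mm wide, 230 mm high; from it a guide arm (18 mm wide, z 216 to 230 mm) reaches forward to x 32 mm, a brass guide of 22 mm diameter under it at x 40 mm, down to z 195 mm: in the way of a vertical gripper.
- tray: Blue return tray, fixed, open on top: 130 x 130 mm outside, walls 6 mm thick and 30 mm high, floor 6 mm thick. Origin: under its centre on the bench. On its +x side, on a post, is the leaning label holder.
- tray_in (a point): Centre of the tray's inner floor (118 x 118 mm), 6 mm above the bench.
- label: White code label with black bars, 48 x 70 mm, on a 56 x 80 mm plate fixed to the tray, 120 mm along +x from the tray's centre and 70 mm above the bench. Origin: middle of the label's face; z: outward normal of the face, leaning 35 degrees from vertical towards the tray (-x of the tray).
- scanner: Loose hand scanner, 0.22 kg, 151 mm high, starts upright on its nose. Round black nose, 58 mm diameter from 0 to 12 mm, narrowing to 40 mm at 45 mm; above it a grey grip, 40 mm along its x by 30 mm along its y, up to 150 mm. Origin: centre of the nose's flat face; z: up the grip; it reads along -z, out of the nose.
- scan_spot (a point): Point on the scanner's reading axis 90 mm in front of the nose face: the best reading place, to be brought onto the middle of the label.
- scanner_mat: Round black mat, fixed, 110 mm diameter, 4 mm thick, the scanner's place. Origin: centre of its underside, on the bench.
- spray_can: Bystander: spray can with red label and white cap, 50 mm diameter, 165 mm high. Origin at the centre of its foot.
- gel_jar: Bystander: jar with yellow label and red cap, 52 mm diameter, 80 mm high. Origin at the centre of its foot.
- grinding_disc: Bystander: reddish grinding disc lying flat, 115 mm diameter, 9 mm thick. Origin at the centre of its underside.
- spanner: Bystander: steel spanner lying flat, 170 mm long along its x.
- spare_spool: Bystander: grey spool with steel wire standing on the bench, same size as the orange one. Origin at the centre of its foot.
- tip_cup: Bystander: steel cup, 72 mm diameter, 75 mm high. Origin at the centre of its foot.
There are look-alikes about, which are no part of the job. What is shaped like the stand but red is not meant.

How it is judged:
By the outcome, as a careful person would: the job done as asked, in the order asked, and still so for the second after the job is handed in, with the robot touching nothing.
It also fails if it takes over 72 s, if anything falls off the work surface, if the arm or the gripper's body presses on something with over 40 N, if the wrist force passes 120 N, or if a joint passes its speed limit or range.

ROBOT

A 7-joint arm with a two-finger parallel gripper is mounted at the origin on the work surface. World frame = base frame: x ahead of the robot, y to its left, z up, the work surface at z = 0. Lengths are in m, angles in rad, forces in N, time in s.
With the tool pointing down it reaches from about 0.4 to 0.85 m from the base axis. Payload 4.5 kg.
Tool frame: the origin (TCP) lies between the finger pads; the fingertips stand 17 mm ahead of it and the grasp point (between the pads) lies 2 mm behind it; z points along the fingers, y is the line along which they close (so a half turn about z gives the same grasp; the last joint's range is limited). The gripper opens to 85 mm and grips with 20 to 120 N. Pads are 22 mm wide; open, the fingers measure 114 mm over their backs; the gripper's body (76 mm by 85 mm) begins 54 mm behind the grasp point. The pads swing forward as they close: fully open they stand 13 mm farther back than shut.
Start: joints at [1.201, 0.689, -0.195, 1.565, 0.157, 0.902, -0.215], TCP at [0.246, -0.575, 0.216] pointing down, gripper open.
Joint ranges: [-3.01, 3.01], [-0.46, 2.08], [-1.47, 1.51], [0.13, 2.56], [-1, 4.14], [0.04, 2.09], [-2.66, 2.66]. Speed limits (rad/s): [2.57, 2.57, 3.14, 3.14, 3.14, 3.14, 3.14].

INTERFACE

Orientations are given as a unit quaternion [x, y, z, w].
In Python, from bench import arm gives the robot as it stands.
- The arm moves only by the tool carry_out, never from a script. Its argument "plan" is a list of rows, each an object with "hand": the opening, from -1 (shut) to 1 (fully open); "xyz": the shift along the tool's x, y, z scaled (see below), a list of three; "rotation": the turn, a rotation vector about the tool's x, y, z scaled (see below), a list of three. A call has exactly 8 rows; each row is the pose to reach, as a shift and turn from the pose commanded when the call began, along the tool's axes at that moment; what a row does not reach only later rows make up. The controller multiplies each number of a shift by 0.5 m and each number of a turn by pi/2 rad. A row lasts 1/10 s, in which the tool goes at most 50 mm and 8.59 degrees, less where a joint would pass 70% of its speed; a pose out of reach is approached as far as the arm can. A call with a number of a shift or a turn outside -1 to 1 is refused whole. A call with a gripper value outside its range is refused whole. The fingers move at their own pace and stop on an object; the grip force is fixed at half the most. Time passes only in rows, so rows that repeat a pose let the fingers close, or fill a call up. It gives the time, the measured TCP pose, the force, the opening and the grip force at its end, in the units of the state.
- arm.observe(): the state, without advancing time (a new reading comes with each control period).
- arm.read_camera(name): name is "scene" or "top" or "wrist"; returns the picture (384x512x3 uint8, blue, green, red); there is no depth.
- arm.camera_model(name): a dict with "mtx" (3x3 intrinsics, pixels), "k1" (the pictures are not rectified: a ray, as slopes to the right and down, at radius r is drawn at 1 + k1 r^2 times it, then the intrinsics apply), "view" (4x4, takes a point from world to camera coordinates). Camera axes: x right, y up, looking along -z (the intrinsics and any distortion apply to the point x, -y, -z); pixel columns grow to the right and rows downward; lengths in m; the calibration is good to about 2 mm. A picture is of the moment at which its call begins: read the wrist's pose just before it. camera_model takes no time and is no camera call; for the wrist camera it gives the pose at the moment of the call.
- arm.finish_job(): hands the job in; it is judged then, once.
Trained networks look in the newest picture that a camera, given by its name, has taken for a name from the list of things; names that differ only in an ending like _2 or _b are one class to them, and where a whole thing is asked for, a point or a joint stands for the part that bears it (a point fixed in the world has none). Each returns a list of dicts, best first, with "conf" (0 to 1); they miss things now and then, are a little off and sometimes report something else, mostly with a low value. They report only what shows in the picture. A call takes as long as a camera call. They do not tell look-alikes from the thing itself.
- arm.cut_out(label, camera): "mask" (384x512 bool, what is visible of it).
- arm.place_of(label, camera): "xyz" ([x, y, z] in m, in world coordinates, good to about 4 mm: a listed point, or the origin of a listed thing).
The state is a dict: "time": time; "joints": joint angles; "qvel": joint speeds; "tau": joint torques, N m; "tcp_pos": TCP position; "orientation": TCP orientation; "ft_force": force on the tool from outside, world axes, zero at the start; "wrist_torque": the same for the moment, N m; "finger_gap": finger opening in m; "finger_force": force on a finger pad.
Only numpy, scipy, OpenCV 4.12 (cv2) and the standard library are available. Lean on these libraries where they do the work, as an engineer would, in place of code of your own. Each camera call takes 0.05 s, during which the arm holds its last target. There are 200 camera calls.

## Working session

There is one attempt and no reset: what is moved stays moved. The work goes in short steps, Python scripts to look and compute and a tool call to move; the robot and the scene stay as the last step left them, time stands still between calls to the robot, and variables do not carry over. Pictures are saved under pics/ and viewed, at most 10 in all, crops included, and the job is handed in when it is done.

Besides the shell and the picture viewer there is one more tool, called after "Call:" as name(argument=value, ...), one argument or row to a line, values as JSON. carry_out: Moves the arm, as the interface text tells. Shifts and turns lie within -1 to 1; 1 stands for 0.5 m of shift or pi/2 rad of turn. Its arguments: {"type":"object","properties":{"plan":{"type":"array"}},"required":["plan"]}

```bash
ls; mkdir -p pics
cat > first.py <<'E'
from bench import arm
import cv2, numpy as np
ims=[]
for c in ("scene","top"):
    im=arm.read_camera(c); cv2.imwrite(f"pics/{c}0.png",im)
    m=arm.camera_model(c); print(c,np.round(m["mtx"],1).tolist(),m["k1"],np.round(m["view"],3).tolist())
    for n in ["spool","spindle","stand","tray","tray_in","label","scanner","scanner_mat","spray_can","gel_jar","grinding_disc","spanner","spare_spool","tip_cup"]:
        r=arm.place_of(n,c); print(n,[(round(d["conf"],2),np.round(d["xyz"],3).tolist()) for d in r[:3]])
print(arm.observe())
E
python3 first.py
```

```text
pics
scene [[421.5, 0.0, 251.8], [0.0, 421.5, 195.7], [0.0, 0.0, 1.0]] -0.11278469256028444 [[0.685, 0.728, -0.011, -0.348], [-0.528, 0.508, 0.681, 0.253], [0.501, -0.46, 0.733, -1.473], [0.0, 0.0, 0.0, 1.0]]
spool [(0.56, [0.503, -0.298, 0.049]), (0.4, [0.788, -0.16, -0.001])]
spindle [(0.57, [0.509, -0.297, 0.051]), (0.55, [0.241, -0.322, 0.046])]
stand [(0.77, [0.488, -0.292, -0.0]), (0.66, [0.224, -0.323, 0.002])]
tray [(0.83, [0.61, -0.012, 0.003])]
tray_in [(0.6, [0.614, -0.014, 0.008]), (0.46, [0.562, -0.161, 0.001])]
label [(0.63, [0.734, -0.011, 0.07]), (0.34, [0.79, 0.186, -0.003])]
scanner [(0.82, [0.57, 0.35, 0.005])]
scanner_mat [(0.54, [0.565, 0.34, -0.001])]
spray_can [(0.55, [0.558, -0.165, 0.002])]
gel_jar [(0.76, [0.628, 0.162, 0.002])]
grinding_disc [(0.63, [0.396, 0.15, 0.003])]
spanner [(0.89, [0.4, -0.147, 0.001])]
spare_spool [(0.76, [0.789, 0.184, -0.0])]
tip_cup [(0.8, [0.788, -0.159, 0.001]), (0.69, [0.562, 0.338, -0.001])]
top [[439.1, 0.0, 257.4], [0.0, 439.1, 198.2], [0.0, 0.0, 1.0]] -0.1545022736151778 [[-0.027, -1.0, 0.002, 0.014], [0.993, -0.027, 0.115
[... 809 characters left out ...]
'joints': array([ 1.20079756,  0.68907024, -0.19460014,  1.56528846,  0.15727049,
        0.90249898, -0.21507391]), 'qvel': array([ 0.00046052, -0.00017026,  0.00109224,  0.00051056, -0.00031449,
       -0.00060411,  0.00059644]), 'tau': array([ 3.54988299e-05, -5.39542973e+01, -1.26670394e+00, -1.58882332e+01,
        1.00549782e-02,  1.43467547e-03,  1.03966346e-05]), 'tcp_pos': array([ 0.24561602, -0.57475179,  0.21623839]), 'orientation': array([9.79684566e-01, 2.00544629e-01, 2.83908887e-05, 5.17666875e-05]), 'ft_force': array([-0.1005235 , -0.18007168,  0.32815207]), 'wrist_torque': array([ 0.00997259, -0.04792053,  0.04227133]), 'finger_force': 0.0, 'finger_gap': 0.08559158350425634}
```

View pics/scene0.png

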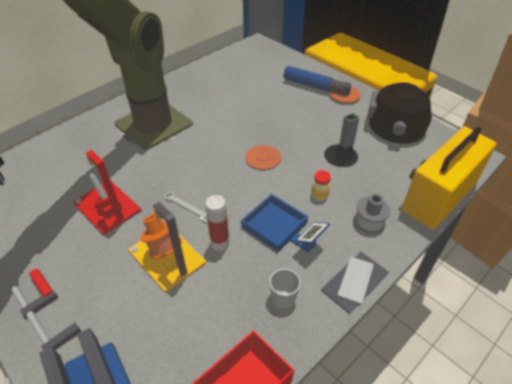

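View pics/top0.png

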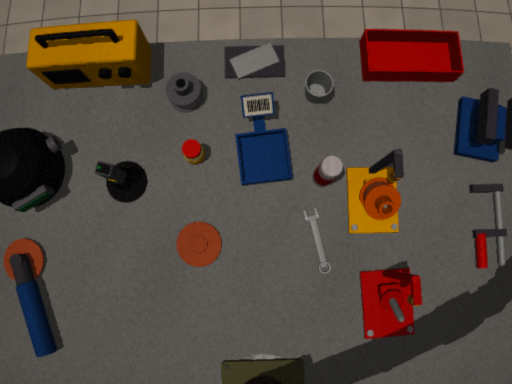

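Scene: the yellow stand with the orange spool is at about (168,245). The blue tray is at (275,222) with the label at (312,233), and the scanner is on its mat at (348,140). The red stand at (107,200) is the look-alike. In the top view the spool neck is at (381,205), the tray at (264,156), and the scanner's nose is over the mat at (127,182). Next I measure the yaws.

```bash
cat > h.py <<'E'
from bench import arm
import cv2, numpy as np
from scipy.spatial.transform import Rotation as R
def rays(px,m):
    K=m["mtx"]; p=cv2.undistortPoints(np.asarray(px,float).reshape(-1,1,2),K,np.array([m["k1"],0,0,0.])).reshape(-1,2)
    d=np.c_[p[:,0],-p[:,1],-np.ones(len(p))]; V=np.asarray(m["view"])
    return -V[:3,:3].T@V[:3,3], d@V[:3,:3]
def plane(px,m,z):
    c,d=rays(px,m); return c+d*((z-c[2])/d[:,2])[:,None]
def proj(P,m):
    V=np.asarray(m["view"]); q=np.atleast_2d(P)@V[:3,:3].T+V[:3,3]; s=np.c_[q[:,0],-q[:,1]]/-q[:,2:]
    s=s*(1+m["k1"]*(s**2).sum(1))[:,None]; return s@m["mtx"][:2,:2].T+m["mtx"][:2,2]
def rot(lean,yaw,flip=0):
    """tool z down, leaning by lean towards heading yaw (tool x horizontal heading yaw); degrees"""
    return R.from_euler("z",yaw,degrees=True)*R.from_euler("y",-lean,degrees=True)*R.from_euler("x",180,degrees=True)*R.from_euler("z",flip,degrees=True)
def go(target,Rt,p0=None,R0=None):
    o=arm.observe(); p0=o["tcp_pos"] if p0 is None else np.array(p0); R0=R.from_quat(o["orientation"]) if R0 is None else R0
    x=R0.inv().apply(np.array(target)-p0)/0.5; w=(R0.inv()*Rt).as_rotvec()/(np.pi/2)
    print("xyz",np.round(x,3).tolist(),"rot",np.round(w,3).tolist())
E
cat > a.py <<'E'
from h import *
im=cv2.imread("pics/top0.png"); m=arm.camera_model("top"); hsv=cv2.cvtColor(im,cv2.COLOR_BGR2HSV)
def rect(lo,hi,box,z):
    k=cv2.inRange(hsv,lo,hi); b=np.zeros_like(k); x0,y0,x1,y1=box; b[y0:y1,x0:x1]=255; k&=b
    v,u=np.nonzero(k); P=plane(np.c_[u,v],m,z)[:,:2]; print(np.round(cv2.minAreaRect((P*1000).astype(np.float32)),1) if 0 else cv2.minAreaRect((P*1000).astype(np.float32)))
rect((20,150,100),(32,255,255),(335,155,410,245),.012)
rect((100,120,60),(125,255,255),(230,125,300,190),.03)
rect((0,0,170),(180,70,255),(238,90,280,120),.07)
cv2.imwrite("pics/c.png",cv2.resize(im[80:250,85:410],None,fx=2.4,fy=2.4,interpolation=cv2.INTER_CUBIC))
print(rot(30,0).as_matrix().round(3).tolist())
o=arm.observe(); R0=R.from_quat(o["orientation"]);print(R0.as_matrix().round(3).tolist())
E
python3 a.py
```

```text
((494.4653625488281, -293.48480224609375), (127.91110229492188, 169.1475830078125), 89.61742401123047)
((619.956787109375, -17.201629638671875), (146.1784210205078, 129.34695434570312), 5.5858564376831055)Traceback (most recent call last):
  File "a.py", line 8, in <module>
    rect((0,0,170),(180,70,255),(238,90,280,120),.07)
    ~~~~^^^^^^^^^^^^^^^^^^^^^^^^^^^^^^^^^^^^^^^^^^^^^
  File "a.py", line 5, in rect
    v,u=np.nonzero(k); P=plane(np.c_[u,v],m,z)[:,:2]; print(np.round(cv2.minAreaRect((P*1000).astype(np.float32)),1) if 0 else cv2.minAreaRect((P*1000).astype(np.float32)))
                         ~~~~~^^^^^^^^^^^^^^^^
  File "h.py", line 9, in plane
    c,d=rays(px,m); return c+d*((z-c[2])/d[:,2])[:,None]
        ~~~~^^^^^^
  File "h.py", line 5, in rays
    K=m["mtx"]; p=cv2.undistortPoints(np.asarray(px,float).reshape(-1,1,2),K,np.array([m["k1"],0,0,0.])).reshape(-1,2)
                  ~~~~~~~~~~~~~~~~~~~^^^^^^^^^^^^^^^^^^^^^^^^^^^^^^^^^^^^^^^^^^^^^^^^^^^^^^^^^^^^^^^^^^^
cv2.error: OpenCV(4.12.0) /io/opencv/modules/calib3d/src/undistort.dispatch.cpp:347: error: (-215:Assertion failed) CV_IS_MAT(_src) && CV_IS_MAT(_dst) && (_src->rows == 1 || _src->cols == 1) && (_dst->rows == 1 || _dst->cols == 1) && _src->cols + _src->rows - 1 == _dst->rows + _dst->cols - 1 && (CV_MAT_TYPE(_src->type) == CV_32FC2 || CV_MAT_TYPE(_src->type) == CV_64FC2) && (CV_MAT_TYPE(_dst->type) == CV_32FC2 || CV_MAT_TYPE(_dst->type) == CV_64FC2) in function 'cvUndistortPointsInternal'
```

```bash
cat > b.py <<'E'
from h import *
seat=np.array([.510,-.294,.05]); z=np.array([-.5,0,.866])
go([.33,-.43,.36],rot(15,10)); go(seat+z*.20,rot(30,0))
print(rot(30,0).as_matrix().round(3).tolist())
E
python3 b.py
```

```text
xyz [0.269, -0.2, -0.288] rot [-0.019, 0.166, 0.145]
xyz [0.523, -0.387, -0.014] rot [-0.067, 0.329, 0.251]
[[0.866, -0.0, 0.5], [0.0, -1.0, -0.0], [0.5, 0.0, -0.866]]
```

Call:
carry_out(
  plan=[
    {"hand": 1,"xyz": [0.269,-0.2,-0.288],"rotation": [-0.019,0.166,0.145]},
    {"hand": 1,"xyz": [0.269,-0.2,-0.288],"rotation": [-0.019,0.166,0.145]},
    {"hand": 1,"xyz": [0.269,-0.2,-0.288],"rotation": [-0.019,0.166,0.145]},
    {"hand": 1,"xyz": [0.269,-0.2,-0.288],"rotation": [-0.019,0.166,0.145]},
    {"hand": 1,"xyz": [0.523,-0.387,-0.014],"rotation": [-0.067,0.329,0.251]},
    {"hand": 1,"xyz": [0.523,-0.387,-0.014],"rotation": [-0.067,0.329,0.251]},
    {"hand": 1,"xyz": [0.523,-0.387,-0.014],"rotation": [-0.067,0.329,0.251]},
    {"hand": 1,"xyz": [0.523,-0.387,-0.014],"rotation": [-0.067,0.329,0.251]},
  ],
)

```text
time: 2.3
tcp_pos: [0.3975, -0.3117, 0.2371]
orientation: [0.966, -0.002, 0.258, 0.001]
ft_force: [2.2, -0.5, -0.8]
finger_gap: 0.0853
finger_force: 0.0
```

```bash
cat > c.py <<'E'
from h import *
import sys
seat=np.array([.510,-.294,.05]); z=np.array([-.5,0,.866])
go(seat+z*.20,rot(30,0))
m=arm.camera_model("wrist"); im=arm.read_camera("wrist"); cv2.imwrite("pics/w1.png",im)
for n in ("spool","spindle","stand"): print(n,[(round(d["conf"],2),np.round(d["xyz"],3).tolist()) for d in arm.place_of(n,"wrist")[:2]])
print("pred", proj(np.array([seat+z*.092,seat+z*.055,seat]),m).round(0).tolist()); print(arm.observe()["tcp_pos"],arm.observe()["time"])
E
python3 c.py
```

```text
xyz [0.008, -0.036, 0.037] rot [0.002, 0.001, -0.003]
spool [(0.75, [0.509, -0.291, 0.054])]
spindle [(0.59, [0.505, -0.297, 0.049])]
stand [(0.68, [0.484, -0.295, -0.002]), (0.6, [0.614, -0.013, 0.006])]
pred [[237.0, 169.0], [239.0, 159.0], [241.0, 147.0]]
[ 0.40028926 -0.31137534  0.23795199] 2.5
```

View pics/w1.png

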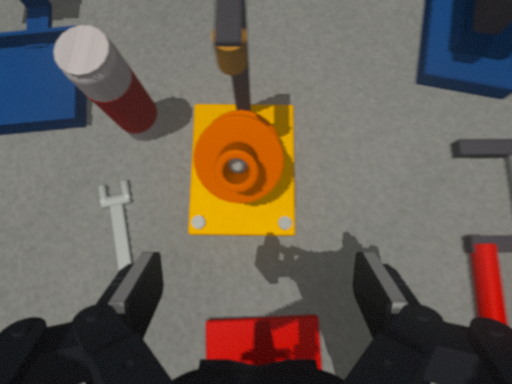

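The wrist view shows the neck at (238,170), against a prediction of (237,169), so the pose is confirmed. Now the approach along the spindle.

```bash
cat > d.py <<'E'
from h import *
seat=np.array([.510,-.294,.05]); z=np.array([-.5,0,.866])
go(seat+z*.16,rot(30,0)); go(seat+z*.077,rot(30,0)); print(arm.observe()["tcp_pos"])
E
python3 d.py
```

```text
xyz [0.002, -0.034, 0.115] rot [-0.001, -0.0, 0.001]
xyz [0.002, -0.034, 0.281] rot [-0.001, -0.0, 0.001]
[ 0.40028926 -0.31137534  0.23795199]
```

Call:
carry_out(
  plan=[
    {"hand": 1,"xyz": [0.002,-0.034,0.08],"rotation": [0,0,0]},
    {"hand": 1,"xyz": [0.002,-0.034,0.115],"rotation": [0,0,0]},
    {"hand": 1,"xyz": [0.002,-0.034,0.16],"rotation": [0,0,0]},
    {"hand": 1,"xyz": [0.002,-0.034,0.2],"rotation": [0,0,0]},
    {"hand": 1,"xyz": [0.002,-0.034,0.24],"rotation": [0,0,0]},
    {"hand": 1,"xyz": [0.002,-0.034,0.27],"rotation": [0,0,0]},
    {"hand": 1,"xyz": [0.002,-0.034,0.281],"rotation": [0,0,0]},
    {"hand": 1,"xyz": [0.002,-0.034,0.281],"rotation": [0,0,0]},
  ],
)

```text
time: 3.3
tcp_pos: [0.4826, -0.3217, 0.149]
orientation: [0.972, 0.006, 0.236, -0.024]
ft_force: [-0.4, 1.0, 0.6]
finger_gap: 0.0851
finger_force: 0.0
```

```bash
cat > e.py <<'E'
from h import *
seat=np.array([.510,-.294,.05]); z=np.array([-.5,0,.866])
go(seat+z*.077,rot(30,0))
m=arm.camera_model("wrist"); im=arm.read_camera("wrist"); cv2.imwrite("pics/w2.png",im)
o=arm.observe();print("pred", proj(np.array([seat+z*.092]),m).round(0).tolist(),o["tcp_pos"],o["ft_force"])
E
python3 e.py
```

```text
xyz [-0.049, -0.053, 0.05] rot [-0.031, 0.03, -0.0]
pred [[210.0, 272.0]] [ 0.48211669 -0.32136037  0.149329  ] [-0.29972531  0.80510192  0.40730411]
```

View pics/w2.png

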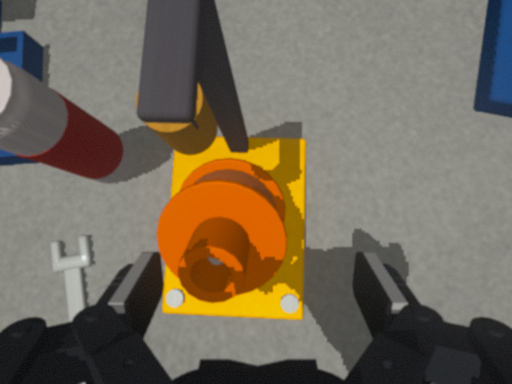

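The arm stopped short of the pose, possibly at a joint limit.

```bash
python3 -c "
from h import *
o=arm.observe();print(o['joints'].round(3),o['qvel'].round(3)); m=arm.camera_model('wrist');V=np.array(m['view']);c=-V[:3,:3].T@V[:3,3];print(c, R.from_quat(o['orientation']).as_matrix().round(3).tolist())"
```

```text
[ 1.002  0.71  -0.467  2.117 -1.     0.044  0.124] [ 0.006 -0.014 -0.007  0.018 -0.    -0.002 -0.001]
[ 0.48347198 -0.32928605  0.32639189] [[0.889, 0.023, 0.458], [0.001, -0.999, 0.049], [0.458, -0.043, -0.888]]
```

Joint 5 and joint 6 are at their limits. I'll fit a simple kinematic model from the readings, so I can choose the other wrist branch (joint 5 near π).

```bash
cat > kin.py <<'E'
from h import *
import itertools
from scipy.optimize import least_squares
o=arm.observe()
D=[(np.array([1.20079756,.68907024,-.19460014,1.56528846,.15727049,.90249898,-.21507391]),np.array([.24561602,-.57475179,.21623839]),R.from_quat([9.79684566e-01,2.00544629e-01,2.83908887e-05,5.17666875e-05])),
(o["joints"],o["tcp_pos"],R.from_quat(o["orientation"]))]
def chain(q,s):
    A=R.identity(); out=[]
    for i in range(7):
        A=A*(R.from_euler("z" if i%2==0 else "y",s[i]*q[i])); out.append(A)
    return out
if __name__=="__main__":
    res=[]
    for s in itertools.product([1,-1],repeat=7):
        E=[chain(q,s)[-1].inv() for q,_,_ in D]
        # Rz(a)*chain*Rz(b)=Robs
        f=lambda v:np.concatenate([(R.from_euler("z",v[0])*chain(q,s)[-1]*R.from_euler("z",v[1])*Ro.inv()).as_rotvec() for q,_,Ro in D])
        for a in (0,1.57,3.14,-1.57):
            r=least_squares(f,[a,0.]); res.append((r.cost,s,r.x.round(3)))
    res.sort(key=lambda t:t[0])
    for r in res[:6]: print(r)
    _,s,v=res[0]
    A=[];b=[]
    for q,p,_ in D:
        C=[R.from_euler("z",v[0])*c for c in chain(q,s)]
        ez=np.array([0,0,1.]);ex=np.array([1.,0,0])
        A.append(np.c_[ez,C[1].apply(ez),C[3].apply(ez),C[6].apply(ez)]); b.append(p)
    A=np.vstack(A);b=np.hstack(b); x=np.linalg.lstsq(A,b,rcond=None); print(x[0],(A@x[0]-b).round(4))
E
python3 kin.py
```

```text
(np.float64(1.0035776009317562e-17), (-1, 1, -1, 1, -1, 1, -1), array([6.283, 1.571]))
(np.float64(1.0035776275017075e-17), (-1, -1, -1, -1, -1, -1, -1), array([-3.142, -1.571]))
(np.float64(1.0035776369612175e-17), (-1, 1, -1, 1, -1, 1, -1), array([-0.   ,  1.571]))
(np.float64(1.0035776402146957e-17), (-1, -1, -1, -1, -1, -1, -1), array([-3.142, -1.571]))
(np.float64(1.0035776411088108e-17), (-1, 1, -1, 1, -1, 1, -1), array([-0.   ,  1.571]))
(np.float64(1.0035782836918424e-17), (-1, -1, -1, -1, -1, -1, -1), array([ 3.142, -1.571]))
[0.19028564 0.62716677 0.28875607 0.28522474] [ 0.03    0.0183 -0.006  -0.0007 -0.0077  0.006 ]
```

Call:
carry_out(
  plan=[
    {"hand": 1,"xyz": [0,0,-0.1],"rotation": [0,0,0]},
    {"hand": 1,"xyz": [0,0,-0.2],"rotation": [0,0,0]},
    {"hand": 1,"xyz": [0,0,-0.3],"rotation": [0,-0.1,0]},
    {"hand": 1,"xyz": [0,0,-0.3],"rotation": [0,-0.2,0]},
    {"hand": 1,"xyz": [0,0,-0.3],"rotation": [0,-0.3,0]},
    {"hand": 1,"xyz": [0,0,-0.3],"rotation": [0,-0.3,0.1]},
    {"hand": 1,"xyz": [0,0,-0.3],"rotation": [0,-0.3,0.2]},
    {"hand": 1,"xyz": [0,0,-0.3],"rotation": [0,-0.3,0.2]},
  ],
)

```text
time: 4.15
tcp_pos: [0.4144, -0.3279, 0.2826]
orientation: [0.988, -0.14, -0.004, -0.058]
ft_force: [-0.2, 0.4, -0.9]
finger_gap: 0.0854
finger_force: 0.0
```

```bash
python3 -c "
from h import *
o=arm.observe();print(o['joints'].tolist(),o['tcp_pos'].tolist(),o['orientation'].round(5).tolist())"
```

```text
[0.3695682062851086, 0.5500977920474569, 0.4615246202304039, 1.7249297490861575, -0.3812702101766284, 1.026430741738381, -0.8550768896675984] [0.41442186303604395, -0.32788600369460064, 0.2825983183894916] [0.98845, -0.1399, -0.0036, -0.05814]
```

Call:
carry_out(
  plan=[
    {"hand": 1,"xyz": [0,0,-0.1],"rotation": [0,0,0.09]},
    {"hand": 1,"xyz": [0,0,-0.1],"rotation": [0,0,0.18]},
    {"hand": 1,"xyz": [0,0,-0.1],"rotation": [0,0,0.27]},
    {"hand": 1,"xyz": [0,0,-0.1],"rotation": [0,0,0.36]},
    {"hand": 1,"xyz": [0,0,-0.1],"rotation": [0,0,0.45]},
    {"hand": 1,"xyz": [0,0,-0.1],"rotation": [0,0,0.54]},
    {"hand": 1,"xyz": [0,0,-0.1],"rotation": [0,0,0.63]},
    {"hand": 1,"xyz": [0,0,-0.1],"rotation": [0,0,0.72]},
  ],
)

```text
time: 4.95
tcp_pos: [0.4125, -0.3337, 0.3323]
orientation: [0.758, -0.649, -0.034, -0.048]
ft_force: [0.2, 0.7, 0.2]
finger_gap: 0.0855
finger_force: 0.0
```

```bash
python3 -c "
from h import *
o=arm.observe();print(o['joints'].tolist(),o['tcp_pos'].tolist(),o['orientation'].round(5).tolist())"
```

```text
[0.19232868168002654, 0.5800164580253722, 0.8231241115456897, 1.6483839165134415, -0.5250305083789364, 1.2220815527973783, -1.8225705839998814] [0.41247739597735517, -0.33366592607095025, 0.3323224810478175] [0.75811, -0.64947, -0.03409, -0.04788]
```

```bash
cat > kin2.py <<'E'
from h import *
from kin import chain
s=(-1,1,-1,1,-1,1,-1); ez=np.array([0,0,1.]);ex=np.array([1.,0,0])
D=[([1.20079756,.68907024,-.19460014,1.56528846,.15727049,.90249898,-.21507391],[.24561602,-.57475179,.21623839]),
([0.3695682062851086, 0.5500977920474569, 0.4615246202304039, 1.7249297490861575, -0.3812702101766284, 1.026430741738381, -0.8550768896675984],[0.41442186303604395, -0.32788600369460064, 0.2825983183894916]),
([0.19232868168002654, 0.5800164580253722, 0.8231241115456897, 1.6483839165134415, -0.5250305083789364, 1.2220815527973783, -1.8225705839998814],[0.41247739597735517, -0.33366592607095025, 0.3323224810478175]),
([1.002,.71,-.467,2.117,-1.,.044,.124],[.48211669,-.32136037,.149329])]
def cols(q):
    C=chain(q,s)
    return np.c_[ez,C[1].apply(ez),C[2].apply(ex),C[3].apply(ex),C[3].apply(ez),C[5].apply(ex),C[6].apply(ez)]
if __name__=="__main__":
    for use in ([0,1,4,6],[0,1,2,4,6],[0,1,2,3,4,6],[0,1,4,5,6],[0,1,2,3,4,5,6]):
        A=np.vstack([cols(q)[:,use] for q,_ in D]); b=np.hstack([p for _,p in D]); x=np.linalg.lstsq(A,b,rcond=None)[0]
        print(use,x.round(4),np.abs(A@x-b).max().round(5))
E
python3 kin2.py
```

```text
[0, 1, 4, 6] [0.2601 0.5584 0.3544 0.2471] 0.04419
[0, 1, 2, 4, 6] [0.2403 0.5249 0.1046 0.2616 0.2044] 0.04175
[0, 1, 2, 3, 4, 6] [ 0.2201  0.4706  0.1107 -0.0526  0.2472  0.1812] 0.0374
[0, 1, 4, 5, 6] [ 0.3461  0.5183  0.3337 -0.0412  0.313 ] 0.04944
[0, 1, 2, 3, 4, 5, 6] [ 0.2323  0.468   0.1021 -0.0529  0.2522 -0.0051  0.1928] 0.03822
```

```bash
cat > st.py <<'E'
from h import *
from kin import chain
import sys, json
s=(-1,1,-1,1,-1,1,-1)
def RQ(q): return chain(q,s)[-1]*R.from_euler("z",1.5707963)
def log():
    o=arm.observe(); open("log.txt","a").write(json.dumps([o["joints"].tolist(),o["tcp_pos"].tolist()])+"\n")
    print(o["joints"].round(2),o["tcp_pos"].round(4),"t",o["time"],"f",o["ft_force"].round(1))
def toq(q,p):
    log(); go(p,RQ(q)); Rt=RQ(q); print("axis",Rt.as_matrix()[:,2].round(2),"turn deg",np.degrees((R.from_quat(arm.observe()["orientation"]).inv()*Rt).magnitude()).round())
E
python3 -c "
from st import *
toq([.5,.55,.0,1.75,.5,.8,-.3],[.43,-.31,.36])"
```

```text
[ 0.19  0.58  0.82  1.65 -0.53  1.22 -1.82] [ 0.4125 -0.3337  0.3323] t 4.95 f [0.2 0.7 0.2]
xyz [-0.047, -0.043, -0.049] rot [-0.406, -0.014, -1.57]
axis [-0.08 -0.35 -0.93] turn deg 146.0
```

Call:
carry_out(
  plan=[
    {"hand": 1,"xyz": [-0.047,-0.043,-0.049],"rotation": [0,0,-0.09]},
    {"hand": 1,"xyz": [-0.047,-0.043,-0.049],"rotation": [0,0,-0.18]},
    {"hand": 1,"xyz": [-0.047,-0.043,-0.049],"rotation": [0,0,-0.27]},
    {"hand": 1,"xyz": [-0.047,-0.043,-0.049],"rotation": [0,0,-0.36]},
    {"hand": 1,"xyz": [-0.047,-0.043,-0.049],"rotation": [0,0,-0.45]},
    {"hand": 1,"xyz": [-0.047,-0.043,-0.049],"rotation": [0,0,-0.54]},
    {"hand": 1,"xyz": [-0.047,-0.043,-0.049],"rotation": [0,0,-0.63]},
    {"hand": 1,"xyz": [-0.047,-0.043,-0.049],"rotation": [0,0,-0.72]},
  ],
)

```text
time: 5.75
tcp_pos: [0.4295, -0.3101, 0.36]
orientation: [0.989, -0.136, -0.003, -0.058]
ft_force: [0.0, -0.4, -0.5]
finger_gap: 0.0852
finger_force: 0.0
```

```bash
python3 -c "
from st import *
toq([.5,.55,.0,1.75,.5,.8,-.3],[.43,-.31,.36])"
```

```text
[ 0.3   0.48  0.51  1.6  -0.34  1.21 -0.95] [ 0.4295 -0.3101  0.36  ] t 5.75 f [ 0.  -0.4 -0.5]
xyz [0.001, -0.001, 0.0] rot [-0.274, -0.19, -0.864]
axis [-0.08 -0.35 -0.93] turn deg 83.0
```

Call:
carry_out(
  plan=[
    {"hand": 1,"xyz": [0,0,0],"rotation": [-0.274,-0.19,-0.864]},
    {"hand": 1,"xyz": [0,0,0],"rotation": [-0.274,-0.19,-0.864]},
    {"hand": 1,"xyz": [0,0,0],"rotation": [-0.274,-0.19,-0.864]},
    {"hand": 1,"xyz": [0,0,0],"rotation": [-0.274,-0.19,-0.864]},
    {"hand": 1,"xyz": [0,0,0],"rotation": [-0.274,-0.19,-0.864]},
    {"hand": 1,"xyz": [0,0,0],"rotation": [-0.274,-0.19,-0.864]},
    {"hand": 1,"xyz": [0,0,0],"rotation": [-0.274,-0.19,-0.864]},
    {"hand": 1,"xyz": [0,0,0],"rotation": [-0.274,-0.19,-0.864]},
  ],
)

```text
time: 6.55
tcp_pos: [0.4298, -0.3102, 0.3599]
orientation: [0.897, 0.416, -0.11, 0.1]
ft_force: [-0.3, 0.1, -0.9]
finger_gap: 0.0854
finger_force: 0.0
```

```bash
python3 -c "
from st import *
toq([.55,.6,.0,1.9,1.3,.6,0],[.45,-.30,.34])"
```

```text
[ 0.12  0.41  0.35  1.72  0.19  1.03 -0.36] [ 0.4298 -0.3102  0.3599] t 6.55 f [-0.3  0.1 -0.9]
xyz [0.051, 0.015, 0.028] rot [-0.12, -0.292, -0.758]
axis [ 0.03 -0.66 -0.75] turn deg 74.0
```

Call:
carry_out(
  plan=[
    {"hand": 1,"xyz": [0.05,0.015,0.028],"rotation": [-0.12,-0.292,-0.758]},
    {"hand": 1,"xyz": [0.05,0.015,0.028],"rotation": [-0.12,-0.292,-0.758]},
    {"hand": 1,"xyz": [0.05,0.015,0.028],"rotation": [-0.12,-0.292,-0.758]},
    {"hand": 1,"xyz": [0.05,0.015,0.028],"rotation": [-0.12,-0.292,-0.758]},
    {"hand": 1,"xyz": [0.05,0.015,0.028],"rotation": [-0.12,-0.292,-0.758]},
    {"hand": 1,"xyz": [0.05,0.015,0.028],"rotation": [-0.12,-0.292,-0.758]},
    {"hand": 1,"xyz": [0.05,0.015,0.028],"rotation": [-0.12,-0.292,-0.758]},
    {"hand": 1,"xyz": [0.05,0.015,0.028],"rotation": [-0.12,-0.292,-0.758]},
  ],
)

```text
time: 7.35
tcp_pos: [0.4499, -0.3008, 0.34]
orientation: [0.493, 0.8, -0.289, 0.182]
ft_force: [0.9, -0.4, 1.3]
finger_gap: 0.0855
finger_force: 0.0
```

```bash
cat > fit.py <<'E'
from st import *
from kin2 import D
ez,ex,ey=np.eye(3)[[2,0,1]]
def cols(q):
    C=chain(q,s)
    return np.c_[ez,C[0].apply(ex),C[0].apply(ey),C[1].apply(ez),C[1].apply(ex),C[2].apply(ex),C[2].apply(ey),C[3].apply(ex),C[3].apply(ez),C[4].apply(ex),C[4].apply(ey),C[5].apply(ex),C[5].apply(ez)]
def fit():
    L=[json.loads(l) for l in open("log.txt")]+D
    A=np.vstack([cols(q) for q,_ in L]); b=np.hstack([p for _,p in L])
    lam=1e-4; x=np.linalg.lstsq(np.vstack([A,lam*np.eye(A.shape[1])]),np.r_[b,np.zeros(A.shape[1])],rcond=None)[0]
    return x,np.abs(A@x-b).max(),np.linalg.svd(A)[1]
if __name__=="__main__":
    toq([.55,.7,.0,2.1,2.2,.45,0],[.45,-.30,.30])
    x,e,sv=fit(); print(x.round(4),e,sv.round(3))
E
python3 fit.py
```

```text
[-0.12  0.42  0.27  2.02  0.85  0.82 -0.04] [ 0.4499 -0.3008  0.34  ] t 7.35 f [ 0.9 -0.4  1.3]
xyz [0.047, 0.023, 0.06] rot [-0.127, -0.136, -0.644]
axis [ 0.28 -0.58 -0.76] turn deg 60.0
[ 3.471e-01  0.000e+00 -1.880e-02  5.634e-01  1.000e-04 -2.000e-04
 -2.690e-02  1.000e-04  3.450e-01  0.000e+00 -4.000e-04  0.000e+00
  3.485e-01] 2.2581194221771295e-05 [6.134 6.05  4.756 1.596 1.243 1.182 1.056 0.527 0.366 0.279 0.191 0.136
 0.07 ]
```

```bash
cat > ik.py <<'E'
from fit import *
from scipy.optimize import least_squares
X=np.array([.3471,0,-.0188,.5634,0,0,-.0269,0,.345,0,-.0004,0,.3485])
lo=np.array([-3.01,-.46,-1.47,.13,-1,.04,-2.66]);hi=np.array([3.01,2.08,1.51,2.56,4.14,2.09,2.66])
def fk(q): return cols(q)@X
def ik(p,Rt,q0,reg=.003):
    q0=np.clip(q0,lo+.01,hi-.01)
    f=lambda q:np.r_[(fk(q)-p)*10,(RQ(q)*Rt.inv()).as_rotvec()*3,reg*(q-q0)]
    r=least_squares(f,q0,bounds=(lo,hi)); return r.x,np.linalg.norm(fk(r.x)-p),np.linalg.norm((RQ(r.x)*Rt.inv()).as_rotvec())
def many(p,Rt,n=60,seed=0):
    g=np.random.default_rng(seed); out=[]
    for _ in range(n):
        q,a,b=ik(p,Rt,g.uniform(lo,hi),.0)
        if a<2e-3 and b<.01: out.append((np.min(np.r_[q-lo,hi-q]),q.round(2)))
    return sorted(out,key=lambda t:-t[0])
E
cat > ik1.py <<'E'
from ik import *
seat=np.array([.510,-.294,.05]); z=np.array([-.5,0,.866])
for fl in (0,180):
    for n,p,Rt in (("grasp",seat+z*.077,rot(30,0,fl)),("lift",seat+z*.172,rot(30,0,fl)),("label",[.612,-.008,.24],rot(35,4,fl)),("label90",[.612,-.008,.24],rot(35,4,fl+90))):
        r=many(np.array(p),Rt,40); print(n,fl,len(r)); [print("  ",round(a,2),q) for a,q in r[:3]]
E
python3 ik1.py
```

```text
grasp 0 22
   0.27 [ 0.85  0.75 -0.29  2.29  3.56  0.32  1.83]
   0.27 [ 0.76  0.74 -0.14  2.29  3.79  0.38  1.58]
   0.27 [ 0.75  0.74 -0.13  2.29  3.79  0.38  1.58]
lift 0 21
   0.12 [ 1.45  0.78 -1.19  2.29  1.65  0.44 -2.54]
   0.09 [ 1.04  0.56 -0.45  2.31  3.98  0.13  1.42]
   0.08 [ 1.02  0.55 -0.41  2.31  4.06  0.15  1.34]
label 0 16
   0.24 [-0.28  0.53  0.34  2.23  3.87  0.28  0.84]
   0.22 [ 0.2   0.52 -0.38  2.21  2.32  0.26  2.43]
   0.22 [ 0.19  0.52 -0.37  2.21  2.33  0.26  2.41]
label90 0 26
   0.37 [ 0.59  0.69 -1.06  2.19  1.81  0.65  1.43]
   0.37 [ 0.59  0.69 -1.05  2.19  1.82  0.64  1.43]
   0.36 [ 0.55  0.65 -0.97  2.2   1.85  0.58  1.38]
grasp 180 23
   0.29 [ 1.32  1.01 -1.16  2.27  1.95  0.62  0.36]
   0.29 [ 1.3   0.99 -1.12  2.27  1.98  0.58  0.33]
   0.29 [ 1.25  0.93 -1.01  2.27  2.08  0.49  0.22]
lift 180 19
   0.27 [ 1.45  0.78 -1.18  2.29  1.65  0.43  0.6 ]
   0.27 [ 1.4   0.72 -1.07  2.29  1.71  0.33  0.54]
   0.19 [ 1.48  0.83 -1.28  2.29  1.62  0.52  0.63]
label 180 23
   0.37 [ 0.56  0.66 -1.    2.19  1.84  0.6  -0.17]
   0.36 [ 0.51  0.63 -0.89  2.2   1.88  0.53 -0.22]
   0.31 [ 0.64  0.73 -1.16  2.19  1.79  0.73 -0.1 ]
label90 180 24
   0.37 [ 0.58  0.68 -1.03  2.19  1.82  0.63 -1.73]
   0.37 [ 0.57  0.67 -1.01  2.19  1.83  0.61 -1.74]
   0.36 [ 0.46  0.6  -0.8   2.2   1.92  0.46 -1.85]
```

```bash
cat > sim.py <<'E'
from ik import *
from scipy.spatial.transform import Slerp
def sim(q,way,n=12):
    for p,Rt in way:
        p0,R0=fk(q),RQ(q); sl=Slerp([0,1],R.concatenate([R0,Rt]))
        for t in np.linspace(0,1,n+1)[1:]:
            q,a,b=ik(p0+t*(np.array(p)-p0),sl(t),q,.003)
        print(q.round(2),"err",round(a*1000,1),"mm",round(b,3))
    return q
if __name__=="__main__":
    seat=np.array([.510,-.294,.05]); z=np.array([-.5,0,.866])
    o=arm.observe(); q=o["joints"]; G=rot(30,0,180)
    print("turn",np.degrees((RQ(q).inv()*G).magnitude()))
    print("direct"); sim(q,[(seat+z*.2,G),(seat+z*.16,G),(seat+z*.077,G),(seat+z*.172,G)])
    print("via"); qb=np.array([1.4,.72,-1.07,2.2,1.71,.4,.54]); qm=[(q*(1-t)+qb*t) for t in (.5,1)]
    sim(q,[(fk(a),RQ(a)) for a in qm]+[(seat+z*.16,G),(seat+z*.077,G),(seat+z*.172,G)])
    print([fk(a).round(3).tolist() for a in qm])
E
python3 sim.py
```

```text
turn 69.84865872556396
direct
[ 1.26  0.55 -0.74  2.3   1.64  0.04  0.61] err 0.0 mm 0.0
[ 1.34  0.72 -0.98  2.3   1.85  0.29  0.41] err 0.0 mm 0.0
[ 1.27  0.95 -1.05  2.27  2.04  0.53  0.26] err 0.0 mm 0.0
[ 1.34  0.67 -0.95  2.3   1.81  0.24  0.44] err 0.0 mm 0.0
via
[0.29 0.56 0.14 2.13 1.06 0.32 0.46] err 0.0 mm 0.0
[ 1.18  0.59 -0.65  2.21  2.26  0.12 -0.03] err 0.0 mm 0.0
[ 1.22  0.64 -0.75  2.3   2.29  0.15 -0.04] err 0.0 mm 0.0
[ 1.15  0.86 -0.81  2.27  2.35  0.36 -0.07] err 0.0 mm 0.0
[ 1.22  0.61 -0.74  2.3   2.29  0.11 -0.04] err 0.0 mm 0.0
[[0.447, -0.359, 0.208], [0.453, -0.356, 0.22]]
```

```bash
python3 -c "
from st import *
seat=np.array([.510,-.294,.05]); z=np.array([-.5,0,.866])
go(seat+z*.2+[0,0,.03],rot(30,0,180));go(seat+z*.16,rot(30,0,180))"
```

```text
xyz [0.145, -0.017, 0.124] rot [-0.552, -0.042, -0.544]
xyz [0.202, 0.055, 0.223] rot [-0.552, -0.042, -0.544]
```

Call:
carry_out(
  plan=[
    {"hand": 1,"xyz": [0.07,-0.01,0.06],"rotation": [-0.552,-0.042,-0.544]},
    {"hand": 1,"xyz": [0.145,-0.017,0.124],"rotation": [-0.552,-0.042,-0.544]},
    {"hand": 1,"xyz": [0.145,-0.017,0.124],"rotation": [-0.552,-0.042,-0.544]},
    {"hand": 1,"xyz": [0.145,-0.017,0.124],"rotation": [-0.552,-0.042,-0.544]},
    {"hand": 1,"xyz": [0.16,0,0.15],"rotation": [-0.552,-0.042,-0.544]},
    {"hand": 1,"xyz": [0.18,0.03,0.18],"rotation": [-0.552,-0.042,-0.544]},
    {"hand": 1,"xyz": [0.202,0.055,0.223],"rotation": [-0.552,-0.042,-0.544]},
    {"hand": 1,"xyz": [0.202,0.055,0.223],"rotation": [-0.552,-0.042,-0.544]},
  ],
)

```text
time: 8.15
tcp_pos: [0.4317, -0.2918, 0.1874]
orientation: [0.206, 0.936, -0.143, 0.248]
ft_force: [-0.2, -0.0, -0.7]
finger_gap: 0.0853
finger_force: 0.0
```

```bash
python3 -c "
from st import *
log()
seat=np.array([.510,-.294,.05]); z=np.array([-.5,0,.866])
go(seat+z*.16,rot(30,0,180));go(seat+z*.077,rot(30,0,180))"
```

```text
[ 0.46  0.56 -0.13  2.49  2.59  0.53 -1.07] [ 0.4317 -0.2918  0.1874] t 8.15 f [-0.2 -0.  -0.7]
xyz [0.0, -0.006, -0.002] rot [-0.246, -0.003, -0.208]
xyz [0.01, 0.056, 0.152] rot [-0.246, -0.003, -0.208]
```

Call:
carry_out(
  plan=[
    {"hand": 1,"xyz": [0,-0.006,-0.002],"rotation": [-0.06,0,-0.052]},
    {"hand": 1,"xyz": [0,-0.006,-0.002],"rotation": [-0.123,0,-0.104]},
    {"hand": 1,"xyz": [0,-0.006,-0.002],"rotation": [-0.185,0,-0.156]},
    {"hand": 1,"xyz": [0,-0.006,-0.002],"rotation": [-0.246,-0.003,-0.208]},
    {"hand": 1,"xyz": [0,-0.006,-0.002],"rotation": [-0.246,-0.003,-0.208]},
    {"hand": 1,"xyz": [0,-0.006,-0.002],"rotation": [-0.246,-0.003,-0.208]},
    {"hand": 1,"xyz": [0,-0.006,-0.002],"rotation": [-0.246,-0.003,-0.208]},
    {"hand": 1,"xyz": [0,-0.006,-0.002],"rotation": [-0.246,-0.003,-0.208]},
  ],
)

```text
time: 8.95
tcp_pos: [0.4295, -0.2943, 0.1901]
orientation: [0.002, 0.966, -0.003, 0.258]
ft_force: [0.2, 0.2, 0.5]
finger_gap: 0.0853
finger_force: 0.0
```

```bash
python3 -c "
from sim import *
log()
seat=np.array([.510,-.294,.05]); z=np.array([-.5,0,.866]);G=rot(30,0,180)
go(seat+z*.16,G);go(seat+z*.077,G)
q=sim(arm.observe()['joints'],[(seat+z*.077,G),(seat+z*.165,G)])
m=arm.camera_model('wrist'); im=arm.read_camera('wrist'); k=arm.cut_out('spool','wrist')
print([(d['conf'],np.argwhere(d['mask']).mean(0)[::-1].round(), np.argwhere(d['mask']).min(0),np.argwhere(d['mask']).max(0)) for d in k], proj(np.array([seat+z*.092,seat+z*.055]),m).round())
cv2.imwrite('pics/w3.png',im)"
```

```text
[ 1.1   0.6  -0.57  2.31  3.22  0.11 -0.98] [ 0.4295 -0.2943  0.1901] t 8.95 f [0.2 0.2 0.5]
xyz [0.001, 0.001, 0.003] rot [-0.004, -0.001, -0.001]
xyz [0.0, 0.002, 0.169] rot [-0.004, -0.001, -0.001]
[ 0.95  0.77 -0.45  2.28  3.2   0.28 -0.94] err 0.0 mm 0.0
[ 1.12  0.59 -0.59  2.31  3.23  0.1  -0.97] err 0.0 mm 0.0
[(0.56, array([258., 171.]), array([114, 204]), array([225, 313]))] [[259. 194.]
 [259. 179.]]
```

Call:
carry_out(
  plan=[
    {"hand": 1,"xyz": [0,0.001,0.03],"rotation": [-0.004,0,0]},
    {"hand": 1,"xyz": [0,0.002,0.06],"rotation": [-0.004,0,0]},
    {"hand": 1,"xyz": [0,0.002,0.09],"rotation": [-0.004,0,0]},
    {"hand": 1,"xyz": [0,0.002,0.12],"rotation": [-0.004,0,0]},
    {"hand": 1,"xyz": [0,0.002,0.15],"rotation": [-0.004,0,0]},
    {"hand": 1,"xyz": [0,0.002,0.169],"rotation": [-0.004,0,0]},
    {"hand": 1,"xyz": [0,0.002,0.169],"rotation": [-0.004,0,0]},
    {"hand": 1,"xyz": [0,0.002,0.169],"rotation": [-0.004,0,0]},
  ],
)

```text
time: 9.85
tcp_pos: [0.4711, -0.2954, 0.1169]
orientation: [0.002, 0.966, 0.0, 0.258]
ft_force: [0.3, -0.1, 0.2]
finger_gap: 0.0856
finger_force: 0.0
```

```bash
python3 -c "
from st import *
log()
seat=np.array([.510,-.294,.05]); z=np.array([-.5,0,.866]);G=rot(30,0,180)
go(seat+z*.077,G)
m=arm.camera_model('wrist'); im=arm.read_camera('wrist');cv2.imwrite('pics/w3.png',im);print(proj(np.array([seat+z*.092,seat+z*.055]),m).round())"
```

```text
[ 0.95  0.77 -0.45  2.28  3.2   0.27 -0.95] [ 0.4711 -0.2954  0.1169] t 9.85 f [ 0.3 -0.1  0.2]
xyz [-0.0, 0.003, 0.001] rot [-0.0, -0.001, -0.003]
[[261. 254.]
 [260. 222.]]
```

View pics/w3.png

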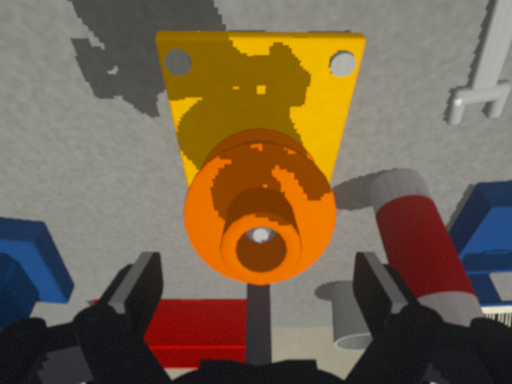

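The neck is centred between the pads at (261,246). Closing.

Call:
carry_out(
  plan=[
    {"hand": -1,"xyz": [0,0.002,0],"rotation": [0,0,0]},
    {"hand": -1,"xyz": [0,0.002,0],"rotation": [0,0,0]},
    {"hand": -1,"xyz": [0,0.002,0],"rotation": [0,0,0]},
    {"hand": -1,"xyz": [0,0.002,0],"rotation": [0,0,0]},
    {"hand": -1,"xyz": [0,0.002,0],"rotation": [0,0,0]},
    {"hand": -1,"xyz": [0,0.002,0],"rotation": [0,0,0]},
    {"hand": -1,"xyz": [0,0.002,0],"rotation": [0,0,0]},
    {"hand": -1,"xyz": [0,0.002,0],"rotation": [0,0,0]},
  ],
)

```text
time: 10.7
tcp_pos: [0.4707, -0.2975, 0.1175]
orientation: [0.004, 0.966, -0.002, 0.259]
ft_force: [-6.5, -4.2, 9.5]
finger_gap: 0.0001
finger_force: 6.0
```

```bash
python3 -c "
from st import *
log(); im=arm.read_camera('wrist');cv2.imwrite('pics/w4.png',im);print(arm.observe()['finger_gap'])"
```

```text
[ 0.95  0.77 -0.44  2.28  3.2   0.28 -0.95] [ 0.4707 -0.2975  0.1175] t 10.7 f [-6.5 -4.2  9.5]
0.0001163535074627714
```

View pics/w4.png

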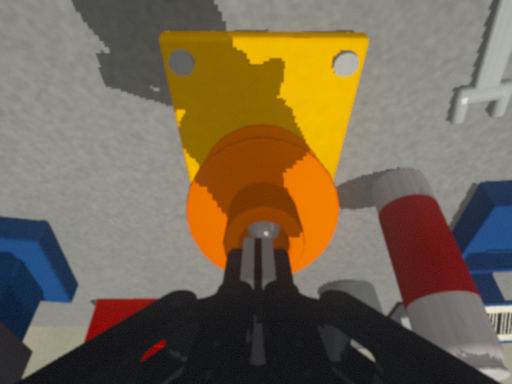

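```bash
python3 -c "
from st import *
seat=np.array([.510,-.294,.05]); z=np.array([-.5,0,.866])
m=arm.camera_model('wrist');o=arm.observe();V=np.array(m['view']);print(m['mtx'][0,0]);
f=m['mtx'][0,0]
for s in (.092,.055): print(s,-(V[:3,:3]@(seat+z*s)+V[:3,3])[2])
print('meas depth neck',.04*f/80,'flange',.09*f/151)
Rt=R.from_quat(o['orientation']); tip=o['tcp_pos']+Rt.apply([[0,0,.017],[0,0,0],[0,0,-.04]]);print('tip/tcp px',proj(tip,m).round(),tip.round(4).tolist())
c=-V[:3,:3].T@V[:3,3]; print('cam in tool',Rt.inv().apply(c-o['tcp_pos']).round(4), 'axis',Rt.inv().apply(-V[2,:3]).round(3))
Xs=[proj(o['tcp_pos']+Rt.apply([0,0,d]),m).round() for d in (.017,.01)];print(Xs)
"
```

```text
334.10840642939945
0.092 0.16161230761746814
0.055 0.19669284698868428
meas depth neck 0.16705420321469971 flange 0.19913746078573477
tip/tcp px [[258. 226.]
 [258. 240.]
 [258. 285.]] [[0.4792, -0.2975, 0.1028], [0.4707, -0.2974, 0.1175], [0.4507, -0.2972, 0.1522]]
cam in tool [ 0.0815 -0.0003 -0.1569] axis [-0.318  0.     0.948]
[array([[258., 226.]]), array([[258., 231.]])]
```

```bash
python3 -c "
from st import *
m=arm.camera_model('scene');im=arm.read_camera('scene'); u,v=proj([.475,-.295,.12],m)[0].astype(int); print(u,v)
a=cv2.resize(im[v-45:v+45,u-60:u+60],(400,300),interpolation=cv2.INTER_CUBIC)
t=arm.read_camera('top'); m=arm.camera_model('top');u,v=proj([.475,-.295,.12],m)[0].astype(int); b=cv2.resize(t[v-45:v+45,u-60:u+60],(400,300),interpolation=cv2.INTER_CUBIC)
w=cv2.imread('pics/w3.png')[165:315,160:360]; w4=cv2.imread('pics/w4.png')[165:315,160:360]
cv2.imwrite('pics/comp.png',np.vstack([np.hstack([a,b]),np.hstack([cv2.resize(x,(400,300),interpolation=cv2.INTER_CUBIC) for x in (w,w4)])]))"
```

```text
153 223
```

View pics/comp.png

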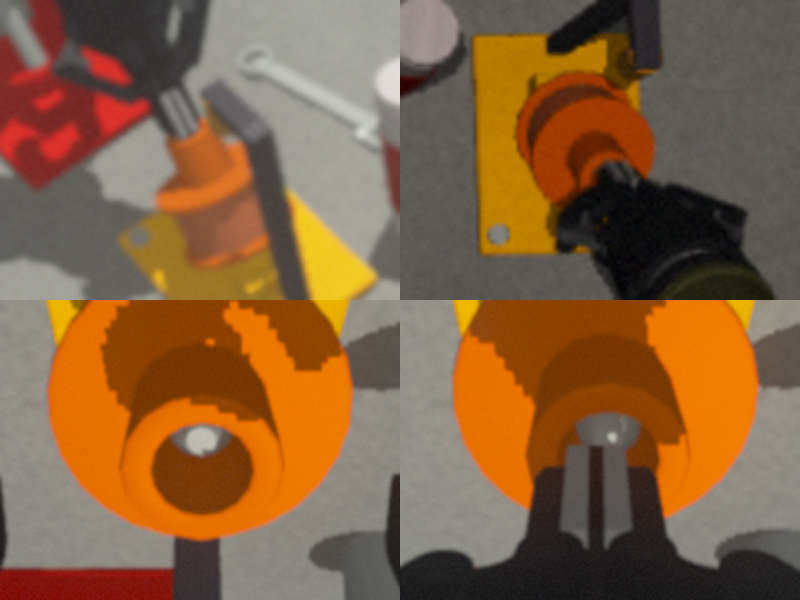

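The composite shows the fingers shut above the neck, with the tips in the bore on the spindle tip. My seat estimate is therefore too high along the axis. I'll retract shut, open, and go deeper.

Call:
carry_out(
  plan=[
    {"hand": -1,"xyz": [0,0,-0.05],"rotation": [0,0,0]},
    {"hand": -1,"xyz": [0,0,-0.1],"rotation": [0,0,0]},
    {"hand": -1,"xyz": [0,0,-0.1],"rotation": [0,0,0]},
    {"hand": 1,"xyz": [0,0,-0.1],"rotation": [0,0,0]},
    {"hand": 1,"xyz": [0,0,-0.1],"rotation": [0,0,0]},
    {"hand": 1,"xyz": [0,0,-0.1],"rotation": [0,0,0]},
    {"hand": 1,"xyz": [0,0,-0.1],"rotation": [0,0,0]},
    {"hand": 1,"xyz": [0,0,-0.1],"rotation": [0,0,0]},
  ],
)

```text
time: 11.65
tcp_pos: [0.4463, -0.2947, 0.1597]
orientation: [0.003, 0.966, 0.0, 0.258]
ft_force: [0.2, -0.6, 0.0]
finger_gap: 0.0726
finger_force: 0.0
```

```bash
python3 -c "
from st import *
log(); print(arm.observe()['finger_gap'])
seat=np.array([.510,-.294,.05]); z=np.array([-.5,0,.866])
m=arm.camera_model('wrist');im=arm.read_camera('wrist');cv2.imwrite('pics/w5.png',im)
for n in ('spool','spindle','stand'): print(n,[(round(d['conf'],2),np.round(d['xyz'],3).tolist()) for d in arm.place_of(n,'wrist')[:2]])
# stand base corners (yellow) on z=.012 and spool mask fit
k=arm.cut_out('spool','wrist')[0]['mask']; c,_=cv2.findContours(k.astype(np.uint8),cv2.RETR_EXTERNAL,2); C=max(c,key=cv2.contourArea).reshape(-1,2)
t=np.linspace(0,2*np.pi,200); ring=lambda s,r,o: o+z*s+r*(np.outer(np.cos(t),[0,1,0])+np.outer(np.sin(t),[.866,0,.5]))
from scipy.optimize import least_squares
def hull(o):
    P=np.vstack([proj(ring(s_,r_,o),m) for s_,r_ in ((0,.045),(.006,.045),(.049,.045),(.055,.045),(.092,.02))]).astype(np.float32)
    # hull of two convex parts union: use image mask
    im=np.zeros((384*4,512*4),np.uint8)
    for a,b in (((0,.045),(.006,.045)),((.0,.038),(.055,.038)),((.049,.045),(.055,.045)),((.055,.02),(.092,.02))):
        Q=np.vstack([proj(ring(*a,o),m),proj(ring(*b,o),m)]).astype(np.float32); cv2.fillConvexPoly(im,(cv2.convexHull(Q)*4).astype(np.int32),1)
    return im[::4,::4]>0
from scipy.optimize import minimize
cost=lambda v:1-(hull(seat+v/1000)&k).sum()/(hull(seat+v/1000)|k).sum()
r=minimize(cost,[0,0,0],method='Nelder-Mead',options=dict(initial_simplex=[[0,0,0],[8,0,0],[0,8,0],[0,0,8]],maxiter=120)); print(cost(np.zeros(3)),r.fun,r.x.round(1),'mm')
"
```

```text
[ 1.03  0.67 -0.51  2.3   3.22  0.18 -0.97] [ 0.4463 -0.2947  0.1597] t 11.65 f [ 0.2 -0.6  0. ]
0.07258743268734412
spool [(0.72, [0.506, -0.289, 0.05])]
spindle []
stand [(0.55, [0.484, -0.296, 0.002]), (0.3, [0.394, -0.15, 0.0])]
0.15861320096176224 0.04847277556440899 [-1.9 -1.4 -4.9] mm
```

```bash
python3 -c "
from st import *
go(np.array([.508,-.2955,.045])+np.array([-.5,0,.866])*.068,rot(30,0,180))"
```

```text
xyz [0.008, -0.001, 0.125] rot [-0.001, -0.001, -0.003]
```

Call:
carry_out(
  plan=[
    {"hand": 1,"xyz": [0.004,-0.001,0.02],"rotation": [0,0,0]},
    {"hand": 1,"xyz": [0.008,-0.001,0.04],"rotation": [0,0,0]},
    {"hand": 1,"xyz": [0.008,-0.001,0.065],"rotation": [0,0,0]},
    {"hand": 1,"xyz": [0.008,-0.001,0.09],"rotation": [0,0,0]},
    {"hand": 1,"xyz": [0.008,-0.001,0.11],"rotation": [0,0,0]},
    {"hand": 1,"xyz": [0.008,-0.001,0.12],"rotation": [0,0,0]},
    {"hand": 1,"xyz": [0.008,-0.001,0.125],"rotation": [0,0,0]},
    {"hand": 1,"xyz": [0.008,-0.001,0.125],"rotation": [0,0,0]},
  ],
)

```text
time: 12.7
tcp_pos: [0.4739, -0.2953, 0.1037]
orientation: [0.003, 0.966, 0.0, 0.258]
ft_force: [-0.2, -0.4, 0.0]
finger_gap: 0.0854
finger_force: 0.0
```

Call:
carry_out(
  plan=[
    {"hand": -1,"xyz": [0,0,0],"rotation": [0,0,0]},
    {"hand": -1,"xyz": [0,0,0],"rotation": [0,0,0]},
    {"hand": -1,"xyz": [0,0,0],"rotation": [0,0,0]},
    {"hand": -1,"xyz": [0,0,0],"rotation": [0,0,0]},
    {"hand": -1,"xyz": [0,0,0],"rotation": [0,0,0]},
    {"hand": -1,"xyz": [0,0,0],"rotation": [0,0,0]},
    {"hand": -1,"xyz": [0,0,0],"rotation": [0,0,0]},
    {"hand": -1,"xyz": [0,0,0],"rotation": [0,0,0]},
  ],
)

```text
time: 13.5
tcp_pos: [0.4735, -0.2951, 0.1047]
orientation: [0.002, 0.966, 0.0, 0.259]
ft_force: [-2.4, 1.1, 6.6]
finger_gap: 0.0377
finger_force: 59.2
```

Gripped at gap 37.7 mm, 59 N. Sliding off along the spindle.

Call:
carry_out(
  plan=[
    {"hand": -1,"xyz": [0,0,-0.02],"rotation": [0,0,0]},
    {"hand": -1,"xyz": [0,0,-0.045],"rotation": [0,0,0]},
    {"hand": -1,"xyz": [0,0,-0.07],"rotation": [0,0,0]},
    {"hand": -1,"xyz": [0,0,-0.095],"rotation": [0,0,0]},
    {"hand": -1,"xyz": [0,0,-0.12],"rotation": [0,0,0]},
    {"hand": -1,"xyz": [0,0,-0.145],"rotation": [0,0,0]},
    {"hand": -1,"xyz": [0,0,-0.17],"rotation": [0,0,0]},
    {"hand": -1,"xyz": [0,0,-0.19],"rotation": [0,0,0]},
  ],
)

```text
time: 14.3
tcp_pos: [0.4248, -0.2955, 0.1869]
orientation: [0.003, 0.966, 0.0, 0.258]
ft_force: [-0.0, 0.8, -4.5]
finger_gap: 0.0375
finger_force: 61.3
```

```bash
python3 -c "
from sim import *
log()
for fl in (180,150,210,240):
  print(fl); 
  q=arm.observe()['joints']
  sim(q,[(fk(q)+[-.01,.03,.08],rot(25,0,180)),([.5,-.15,.30],rot(5,0,fl)),([.614,-.016,.25],rot(0,4,fl)),([.614,-.016,.09],rot(0,4,fl))])
"
```

```text
[ 1.12  0.6  -0.57  2.31  3.24  0.11 -0.98] [ 0.4248 -0.2955  0.1869] t 14.3 f [-0.   0.8 -4.5]
180
[ 1.    0.39 -0.5   2.35  4.14  0.04 -2.01] err 16.6 mm 0.091
[ 0.08  0.38  0.14  2.35  4.14  0.04 -2.38] err 63.5 mm 0.354
[-0.17  0.56  0.14  2.18  4.14  0.04 -2.57] err 67.0 mm 0.426
[-0.11  0.82  0.08  2.09  4.14  0.04 -2.57] err 39.0 mm 0.264
150
[ 1.    0.39 -0.5   2.35  4.14  0.04 -2.01] err 16.6 mm 0.091
[ 0.08  0.38  0.14  2.35  4.14  0.04 -1.86] err 63.5 mm 0.354
[-0.17  0.56  0.14  2.18  4.14  0.04 -2.05] err 67.0 mm 0.426
[-0.11  0.82  0.08  2.09  4.14  0.04 -2.05] err 39.0 mm 0.264
210
[ 1.    0.39 -0.5   2.35  4.14  0.04 -2.01] err 16.6 mm 0.091
[ 0.1   0.38  0.12  2.35  3.9   0.04 -2.66] err 64.1 mm 0.357
[-0.15  0.56  0.11  2.19  3.71  0.04 -2.66] err 67.8 mm 0.431
[-0.1   0.82  0.06  2.09  3.71  0.04 -2.66] err 39.8 mm 0.269
240
[ 1.    0.39 -0.5   2.35  4.14  0.04 -2.01] err 16.6 mm 0.091
[ 0.12  0.38  0.08  2.36  3.37  0.04 -2.66] err 64.8 mm 0.361
[-0.13  0.56  0.08  2.19  3.18  0.04 -2.66] err 68.2 mm 0.434
[-0.09  0.82  0.04  2.1   3.19  0.04 -2.66] err 40.2 mm 0.272
```

Slid off: the force of -4.5 N matches the spool's weight. Now the transit must go back to the inward wrist branch through a rightward lean.

```bash
cat > tr.py <<'E'
from sim import *
o=arm.observe(); q=o["joints"]
W=RQ([-.12,.42,.27,2.02,.85,.82,-.04])
print("heading W",W.as_matrix().round(2).tolist())
T=np.array([.614,-.016,.25])
for fl in (90,120,60,150,30,0):
    print(fl); a=sim(q,[([.44,-.295,.34],W),([.52,-.15,.34],rot(15,-60,fl+60)),(T,rot(0,4,fl)),(T-[0,0,.16],rot(0,4,fl))])
E
python3 tr.py
```

```text
heading W [[-0.45, 0.89, 0.0], [0.68, 0.35, -0.64], [-0.57, -0.29, -0.77]]
90
[-0.19  0.42  0.37  2.04  0.82  0.78 -0.01] err 0.0 mm 0.0
[ 0.08  0.36 -0.04  1.83  0.32  0.84  0.89] err 0.0 mm 0.0
[ 0.37  0.73 -0.79  1.54  0.56  1.11  2.66] err 0.0 mm 0.0
[ 0.31  0.92 -0.67  1.69  0.75  0.81  2.5 ] err 0.0 mm 0.0
120
[-0.19  0.42  0.37  2.04  0.82  0.78 -0.01] err 0.0 mm 0.0
[0.01 0.36 0.07 1.83 0.26 0.82 0.43] err 0.0 mm 0.0
[ 0.29  0.69 -0.61  1.55  0.44  1.05  2.24] err 0.0 mm 0.0
[ 0.23  0.88 -0.5   1.69  0.59  0.73  2.11] err 0.0 mm 0.0
60
[-0.19  0.42  0.37  2.04  0.82  0.78 -0.01] err 0.0 mm 0.0
[ 0.16  0.36 -0.15  1.82  0.37  0.86  1.37] err 0.0 mm 0.0
[ 0.56  1.   -1.47  1.62  1.07  1.47  2.66] err 16.4 mm 0.094
[ 0.57  1.28 -1.47  1.68  1.3   1.44  2.66] err 0.7 mm 0.004
150
[-0.19  0.42  0.37  2.04  0.82  0.78 -0.01] err 0.0 mm 0.0
[-0.08  0.36  0.19  1.84  0.2   0.81 -0.03] err 0.0 mm 0.0
[ 0.24  0.67 -0.52  1.55  0.37  1.02  1.78] err 0.0 mm 0.0
[ 0.18  0.86 -0.42  1.69  0.5   0.69  1.66] err 0.0 mm 0.0
30
[-0.19  0.42  0.37  2.04  0.82  0.78 -0.01] err 0.0 mm 0.0
[ 0.23  0.36 -0.25  1.82  0.41  0.88  1.84] err 0.0 mm 0.0
[ 0.53  0.96 -1.47  1.95  1.3   1.34  2.66] err 63.9 mm 0.354
[-0.06  0.81 -0.02  2.07  1.53  0.04  2.66] err 37.9 mm 0.256
0
[-0.19  0.42  0.37  2.04  0.82  0.78 -0.01] err 0.0 mm 0.0
[ 0.29  0.37 -0.34  1.82  0.45  0.89  2.32] err 0.0 mm 0.0
[-0.1   0.55  0.02  2.18  2.04  0.04  2.66] err 67.0 mm 0.427
[-0.06  0.81 -0.01  2.08  2.05  0.04  2.66] err 39.1 mm 0.264
```

```bash
sed -i 's/for fl in.*/for fl in (210,240,270):/; s/rot(15,-60,fl+60)/rot(15,-60,fl-64)/' tr.py; python3 tr.py; python3 -c "
from st import *
W=RQ([-.12,.42,.27,2.02,.85,.82,-.04])
go([.44,-.295,.34],W)"
```

```text
heading W [[-0.45, 0.89, 0.0], [0.68, 0.35, -0.64], [-0.57, -0.29, -0.77]]
210
[-0.19  0.42  0.37  2.04  0.82  0.78 -0.01] err 0.0 mm 0.0
[ 0.09  0.36 -0.06  1.83  0.32  0.84  0.96] err 0.0 mm 0.0
[ 0.05  0.64 -0.17  1.56  0.13  0.96  0.95] err 0.0 mm 0.0
[ 0.03  0.84 -0.14  1.7   0.18  0.61  0.91] err 0.0 mm 0.0
240
[-0.19  0.42  0.37  2.04  0.82  0.78 -0.01] err 0.0 mm 0.0
[0.02 0.36 0.05 1.83 0.27 0.83 0.49] err 0.0 mm 0.0
[-0.01  0.63 -0.08  1.56  0.05  0.95  0.49] err 0.0 mm 0.0
[-0.01  0.84 -0.06  1.71  0.08  0.6   0.47] err 0.0 mm 0.0
270
[-0.19  0.42  0.37  2.04  0.82  0.78 -0.01] err 0.0 mm 0.0
[-0.07  0.36  0.18  1.84  0.21  0.81  0.03] err 0.0 mm 0.0
[-0.07  0.63  0.03  1.57 -0.02  0.94  0.04] err 0.0 mm 0.0
[-0.06  0.84  0.02  1.71 -0.02  0.6   0.04] err 0.0 mm 0.0
xyz [-0.179, 0.002, -0.25] rot [0.551, 0.043, 0.54]
```

Call:
carry_out(
  plan=[
    {"hand": -1,"xyz": [-0.05,0,-0.07],"rotation": [0,0,0]},
    {"hand": -1,"xyz": [-0.1,0,-0.14],"rotation": [0.08,0.006,0.078]},
    {"hand": -1,"xyz": [-0.15,0,-0.21],"rotation": [0.15,0.012,0.147]},
    {"hand": -1,"xyz": [-0.179,0.002,-0.25],"rotation": [0.22,0.017,0.216]},
    {"hand": -1,"xyz": [-0.179,0.002,-0.25],"rotation": [0.29,0.023,0.284]},
    {"hand": -1,"xyz": [-0.179,0.002,-0.25],"rotation": [0.36,0.028,0.353]},
    {"hand": -1,"xyz": [-0.179,0.002,-0.25],"rotation": [0.43,0.034,0.421]},
    {"hand": -1,"xyz": [-0.179,0.002,-0.25],"rotation": [0.5,0.039,0.49]},
  ],
)

```text
time: 15.1
tcp_pos: [0.4345, -0.2887, 0.2849]
orientation: [0.19, 0.945, -0.121, 0.237]
ft_force: [0.7, -0.7, -5.8]
finger_gap: 0.0373
finger_force: 61.6
```

```bash
python3 -c "
from sim import *
log(); T=np.array([.614,-.016,.25]); q=arm.observe()['joints']
sim(q,[([.52,-.15,.34],rot(15,-60,176)),(T,rot(0,4,240)),(T-[0,0,.16],rot(0,4,240))])
go([.52,-.15,.34],rot(15,-60,176)); print(arm.observe()['finger_gap'])"
```

```text
[ 0.1   0.33  0.43  2.33  4.1   0.04 -2.47] [ 0.4345 -0.2887  0.2849] t 15.1 f [ 0.7 -0.7 -5.8]
[-0.44  0.39  0.67  2.34  3.42  0.04 -2.66] err 61.3 mm 0.351
[-0.13  0.56  0.08  2.19  3.18  0.04 -2.66] err 68.2 mm 0.434
[-0.09  0.82  0.04  2.1   3.19  0.04 -2.66] err 40.2 mm 0.272
xyz [-0.11, 0.305, -0.114] rot [0.063, 0.189, 0.35]
0.037283279727283195
```

```bash
cat > tr2.py <<'E'
from sim import *
q=arm.observe()["joints"]
T=np.array([.614,-.016,.25])
W=RQ([-.12,.42,.27,2.02,.85,.82,-.04])
C=np.array([.45,-.29,.26])
for L in (40,50,60):
  print(L); sim(q,[(C,rot(L,0,180)),(C,rot(L,-35,170)),(C,rot(L,-70,160)),(C,rot(L,-100,150)),(C+[0,.05,.05],W),([.52,-.15,.34],rot(15,-60,176)),(T,rot(0,4,240))],n=8)
E
python3 tr2.py
```

```text
40
[ 1.09  0.48 -0.45  2.33  4.14  0.29 -1.88] err 0.0 mm 0.0
[ 0.24  0.43  0.24  2.5   3.1   0.46 -1.54] err 0.0 mm 0.0
[-0.46  0.66  0.94  2.33  2.5   0.07 -1.55] err 0.0 mm 0.0
[-0.22  0.62  0.44  2.02  0.73  0.71 -0.1 ] err 0.0 mm 0.0
[-0.35  0.48  0.43  2.08  0.78  0.76 -0.11] err 0.0 mm 0.0
[-0.02  0.36  0.11  1.83  0.24  0.82  0.52] err 0.0 mm 0.0
[-0.03  0.63 -0.03  1.56  0.02  0.94  0.52] err 0.0 mm 0.0
50
[ 0.82  0.56  0.08  2.46  4.14  0.84 -1.74] err 0.0 mm 0.0
[ 1.15  0.83 -1.47  2.56  2.    1.32 -0.48] err 10.9 mm 0.04
[ 0.69  0.83 -1.25  2.38  1.56  1.66 -0.84] err 0.0 mm 0.0
[ 0.59  0.9  -1.12  2.    1.27  1.81 -0.78] err 0.0 mm 0.0
[ 0.69  0.75 -1.32  2.03  1.19  1.7  -0.64] err 0.0 mm 0.0
[ 0.86  0.71 -1.47  1.79  0.99  1.41 -0.24] err 0.0 mm 0.0
[ 0.56  0.96 -1.37  1.53  0.95  1.43 -0.27] err 0.0 mm 0.0
60
[ 1.11  0.7  -0.26  2.55  3.93  0.98 -1.36] err 0.0 mm 0.0
[ 1.12  0.88 -1.47  2.56  2.07  1.44 -0.5 ] err 37.6 mm 0.13
[ 0.58  1.02 -1.32  2.46  1.54  2.03 -1.06] err 0.0 mm 0.0
[ 0.53  1.05 -1.2   2.02  1.31  2.09 -0.93] err 0.0 mm 0.0
[ 0.73  0.84 -1.47  2.03  1.21  1.84 -0.68] err 0.0 mm 0.0
[ 0.86  0.71 -1.47  1.79  0.99  1.41 -0.24] err 0.0 mm 0.0
[ 0.56  0.96 -1.37  1.53  0.95  1.43 -0.27] err 0.0 mm 0.0
```

```bash
sed -i 's/^C=.*/C=np.array([.42,-.28,.27])/; s/(40,50,60)/(40,44,48)/' tr2.py; python3 tr2.py;  python3 -c "
from st import *
go([.42,-.28,.27],rot(44,0,180))"
```

```text
40
[ 1.21  0.45 -0.56  2.38  4.14  0.27 -1.85] err 0.0 mm 0.0
[ 0.3   0.37  0.16  2.56  3.01  0.48 -1.44] err 0.0 mm 0.0
[-0.49  0.6   0.94  2.4   2.28  0.11 -1.32] err 0.0 mm 0.0
[-0.29  0.58  0.51  2.09  0.72  0.68 -0.1 ] err 0.0 mm 0.0
[-0.44  0.44  0.51  2.14  0.76  0.75 -0.11] err 0.0 mm 0.0
[-0.07  0.36  0.18  1.84  0.21  0.81  0.55] err 0.0 mm 0.0
[-0.07  0.63  0.03  1.57 -0.02  0.94  0.56] err 0.0 mm 0.0
44
[ 1.07  0.45 -0.3   2.43  4.14  0.5  -1.79] err 0.0 mm 0.0
[ 1.23  0.7  -1.47  2.56  1.91  1.12 -0.44] err 4.5 mm 0.017
[ 0.77  0.7  -1.25  2.39  1.48  1.45 -0.75] err 0.0 mm 0.0
[ 0.64  0.78 -1.11  2.06  1.19  1.63 -0.73] err 0.0 mm 0.0
[ 0.67  0.64 -1.24  2.09  1.12  1.58 -0.64] err 0.0 mm 0.0
[ 0.86  0.71 -1.47  1.79  0.99  1.41 -0.24] err 0.0 mm 0.0
[ 0.56  0.96 -1.37  1.53  0.95  1.43 -0.27] err 0.0 mm 0.0
48
[ 0.97  0.49 -0.1   2.49  4.14  0.7  -1.72] err 0.0 mm 0.0
[ 1.23  0.71 -1.47  2.56  1.93  1.15 -0.46] err 14.9 mm 0.057
[ 0.7   0.75 -1.25  2.43  1.49  1.56 -0.86] err 0.0 mm 0.0
[ 0.6   0.82 -1.11  2.07  1.21  1.72 -0.8 ] err 0.0 mm 0.0
[ 0.69  0.67 -1.29  2.09  1.13  1.62 -0.65] err 0.0 mm 0.0
[ 0.86  0.71 -1.47  1.79  0.99  1.41 -0.24] err 0.0 mm 0.0
[ 0.56  0.96 -1.37  1.53  0.95  1.43 -0.27] err 0.0 mm 0.0
xyz [0.044, 0.008, 0.008] rot [-0.236, -0.173, -0.169]
```

Call:
carry_out(
  plan=[
    {"hand": -1,"xyz": [0.044,0.008,0.008],"rotation": [-0.06,-0.043,-0.042]},
    {"hand": -1,"xyz": [0.044,0.008,0.008],"rotation": [-0.12,-0.087,-0.085]},
    {"hand": -1,"xyz": [0.044,0.008,0.008],"rotation": [-0.18,-0.13,-0.127]},
    {"hand": -1,"xyz": [0.044,0.008,0.008],"rotation": [-0.236,-0.173,-0.169]},
    {"hand": -1,"xyz": [0.044,0.008,0.008],"rotation": [-0.236,-0.173,-0.169]},
    {"hand": -1,"xyz": [0.044,0.008,0.008],"rotation": [-0.236,-0.173,-0.169]},
    {"hand": -1,"xyz": [0.044,0.008,0.008],"rotation": [-0.236,-0.173,-0.169]},
    {"hand": -1,"xyz": [0.044,0.008,0.008],"rotation": [-0.236,-0.173,-0.169]},
  ],
)

```text
time: 15.9
tcp_pos: [0.4188, -0.2819, 0.269]
orientation: [0.001, 0.927, 0.0, 0.374]
ft_force: [-0.6, -0.7, -4.4]
finger_gap: 0.0371
finger_force: 62.0
```

```bash
cat > tr3.py <<'E'
from sim import *
log(); q=arm.observe()["joints"]; C=np.array([.42,-.28,.27]); T=np.array([.614,-.016,.25])
W=RQ([-.12,.42,.27,2.02,.85,.82,-.04])
sim(q,[(C,rot(44,-35,170)),(C,rot(44,-70,160)),(C,rot(44,-100,150)),(C+[0,.05,.05],W),([.52,-.15,.34],rot(15,-60,176)),(T,rot(0,4,240))],n=8)
go(C,rot(44,-70,160)); go(C,rot(44,-35,170)); print(arm.observe()["finger_gap"])
E
python3 tr3.py
```

```text
[ 1.09  0.46 -0.32  2.43  4.14  0.49 -1.79] [ 0.4188 -0.2819  0.269 ] t 15.9 f [-0.6 -0.7 -4.4]
[ 1.23  0.7  -1.47  2.56  1.91  1.12 -0.44] err 4.5 mm 0.017
[ 0.77  0.7  -1.25  2.39  1.48  1.45 -0.75] err 0.0 mm 0.0
[ 0.64  0.78 -1.11  2.06  1.19  1.63 -0.73] err 0.0 mm 0.0
[ 0.67  0.64 -1.24  2.09  1.12  1.58 -0.64] err 0.0 mm 0.0
[ 0.86  0.71 -1.47  1.79  0.99  1.41 -0.24] err 0.0 mm 0.0
[ 0.56  0.96 -1.37  1.53  0.95  1.43 -0.27] err 0.0 mm 0.0
xyz [-0.003, 0.004, 0.0] rot [0.52, 0.09, 0.35]
xyz [-0.003, 0.004, 0.0] rot [0.267, 0.022, 0.169]
0.03714787013647089
```

Call:
carry_out(
  plan=[
    {"hand": -1,"xyz": [0,0,0],"rotation": [0.067,0.005,0.042]},
    {"hand": -1,"xyz": [0,0,0],"rotation": [0.133,0.011,0.085]},
    {"hand": -1,"xyz": [0,0,0],"rotation": [0.2,0.016,0.127]},
    {"hand": -1,"xyz": [0,0,0],"rotation": [0.267,0.022,0.169]},
    {"hand": -1,"xyz": [0,0,0],"rotation": [0.33,0.04,0.215]},
    {"hand": -1,"xyz": [0,0,0],"rotation": [0.395,0.055,0.26]},
    {"hand": -1,"xyz": [0,0,0],"rotation": [0.46,0.072,0.305]},
    {"hand": -1,"xyz": [0,0,0],"rotation": [0.52,0.09,0.35]},
  ],
)

```text
time: 16.7
tcp_pos: [0.4695, -0.2896, 0.288]
orientation: [0.173, 0.887, -0.107, 0.414]
ft_force: [3.0, -0.4, -4.0]
finger_gap: 0.0376
finger_force: 62.0
```

```bash
cat > tr4.py <<'E'
from sim import *
log(); q=arm.observe()["joints"]; C=np.array([.42,-.28,.27]); T=np.array([.614,-.016,.25])
W=RQ([-.12,.42,.27,2.02,.85,.82,-.04])
for way in ([(C,rot(44,-100,150)),(C+[0,.05,.05],W)],[(C+[0,.05,.05],W)]):
    sim(q,way+[([.52,-.15,.34],rot(15,-60,176)),(T,rot(0,4,240)),(T-[0,0,.16],rot(0,4,240))],n=8)
go(C+[0,.05,.05],W); go(C,rot(44,-100,150)); print(arm.observe()["finger_gap"])
E
python3 tr4.py
```

```text
[ 1.19  0.64 -1.17  2.56  2.37  0.94 -0.68] [ 0.4695 -0.2896  0.288 ] t 16.7 f [ 3.  -0.4 -4. ]
[ 0.54  0.69 -0.89  2.06  1.16  1.47 -0.68] err 0.0 mm 0.0
[ 0.57  0.54 -1.01  2.1   1.09  1.41 -0.57] err 0.0 mm 0.0
[ 0.8   0.59 -1.24  1.8   0.87  1.24 -0.12] err 0.0 mm 0.0
[ 0.52  0.87 -1.17  1.53  0.82  1.3  -0.17] err 0.0 mm 0.0
[ 0.47  1.05 -1.05  1.68  1.04  1.06 -0.33] err 0.0 mm 0.0
[ 0.56  0.54 -0.99  2.1   1.09  1.4  -0.56] err 0.0 mm 0.0
[ 0.79  0.58 -1.22  1.8   0.86  1.22 -0.11] err 0.0 mm 0.0
[ 0.51  0.86 -1.16  1.53  0.81  1.28 -0.16] err 0.0 mm 0.0
[ 0.47  1.04 -1.03  1.68  1.02  1.05 -0.32] err 0.0 mm 0.0
xyz [0.036, 0.067, -0.149] rot [0.454, 0.23, 0.26]
xyz [0.091, -0.02, -0.052] rot [0.549, 0.229, 0.289]
0.037624973814667
```

Call:
carry_out(
  plan=[
    {"hand": -1,"xyz": [0.01,0.015,-0.04],"rotation": [0.057,0.029,0.033]},
    {"hand": -1,"xyz": [0.02,0.03,-0.07],"rotation": [0.114,0.058,0.065]},
    {"hand": -1,"xyz": [0.03,0.05,-0.11],"rotation": [0.17,0.086,0.098]},
    {"hand": -1,"xyz": [0.036,0.067,-0.149],"rotation": [0.227,0.115,0.13]},
    {"hand": -1,"xyz": [0.036,0.067,-0.149],"rotation": [0.284,0.144,0.163]},
    {"hand": -1,"xyz": [0.036,0.067,-0.149],"rotation": [0.34,0.172,0.195]},
    {"hand": -1,"xyz": [0.036,0.067,-0.149],"rotation": [0.4,0.2,0.23]},
    {"hand": -1,"xyz": [0.036,0.067,-0.149],"rotation": [0.454,0.23,0.26]},
  ],
)

```text
time: 17.5
tcp_pos: [0.4209, -0.2285, 0.3208]
orientation: [0.493, 0.8, -0.29, 0.18]
ft_force: [-0.1, -1.2, -4.8]
finger_gap: 0.0376
finger_force: 62.0
```

```bash
cat > tr5.py <<'E'
from sim import *
log(); q=arm.observe()["joints"]; T=np.array([.614,-.016,.25])
sim(q,[([.52,-.12,.34],rot(10,-60,176)),(T,rot(0,4,240)),(T-[0,0,.16],rot(0,4,240))],n=8)
go([.52,-.12,.34],rot(10,-60,176)); go([.58,-.05,.29],rot(0,4,240)); print(arm.observe()["finger_gap"])
E
python3 tr5.py
```

```text
[ 0.52  0.52 -0.94  2.1   1.07  1.37 -0.55] [ 0.4209 -0.2285  0.3208] t 17.5 f [-0.1 -1.2 -4.8]
[ 0.75  0.58 -1.19  1.75  0.76  1.23 -0.06] err 0.0 mm 0.0
[ 0.49  0.84 -1.11  1.54  0.78  1.26 -0.13] err 0.0 mm 0.0
[ 0.45  1.02 -0.98  1.68  0.99  1.01 -0.3 ] err 0.0 mm 0.0
xyz [0.037, 0.241, -0.168] rot [-0.22, 0.274, -0.06]
xyz [0.137, 0.425, -0.181] rot [-0.223, 0.384, -0.077]
0.03761975855864212
```

Call:
carry_out(
  plan=[
    {"hand": -1,"xyz": [0.02,0.06,-0.05],"rotation": [-0.04,0.06,-0.01]},
    {"hand": -1,"xyz": [0.03,0.12,-0.1],"rotation": [-0.08,0.12,-0.025]},
    {"hand": -1,"xyz": [0.04,0.19,-0.15],"rotation": [-0.12,0.18,-0.038]},
    {"hand": -1,"xyz": [0.06,0.26,-0.17],"rotation": [-0.16,0.24,-0.05]},
    {"hand": -1,"xyz": [0.09,0.33,-0.175],"rotation": [-0.19,0.3,-0.06]},
    {"hand": -1,"xyz": [0.12,0.39,-0.18],"rotation": [-0.223,0.36,-0.07]},
    {"hand": -1,"xyz": [0.137,0.425,-0.181],"rotation": [-0.223,0.384,-0.077]},
    {"hand": -1,"xyz": [0.137,0.425,-0.181],"rotation": [-0.223,0.384,-0.077]},
  ],
)

```text
time: 18.3
tcp_pos: [0.5791, -0.0512, 0.287]
orientation: [0.469, 0.883, -0.001, -0.002]
ft_force: [-0.7, 0.1, -4.0]
finger_gap: 0.0373
finger_force: 62.2
```

```bash
cat > tr6.py <<'E'
from sim import *
log(); o=arm.observe(); print(R.from_quat(o["orientation"]).as_matrix()[:,2].round(3),o["finger_gap"])
m=arm.camera_model("wrist"); im=arm.read_camera("wrist"); cv2.imwrite("pics/w6.png",im)
for n in ("tray","tray_in","label","spool"): print(n,[(round(d["conf"],2),np.round(d["xyz"],3).tolist()) for d in arm.place_of(n,"wrist")[:2]])
print("px label,tray,tcp",proj(np.array([[.732,-.008,.07],[.614,-.016,.006],o["tcp_pos"]]),m).round().tolist())
E
python3 tr6.py
```

```text
[ 0.6   0.76 -1.14  1.58  0.72  1.28 -0.07] [ 0.5791 -0.0512  0.287 ] t 18.3 f [-0.7  0.1 -4. ]
[-0.004 -0.    -1.   ] 0.03729351597309769
tray [(0.87, [0.618, -0.017, 0.0])]
tray_in [(0.83, [0.614, -0.017, 0.007]), (0.35, [0.486, -0.297, 0.002])]
label [(0.87, [0.735, -0.005, 0.071]), (0.57, [0.613, -0.015, 0.008])]
spool [(0.97, [0.576, -0.044, 0.224])]
px label,tray,tcp [[385.0, 192.0], [295.0, 133.0], [257.0, 239.0]]
```

View pics/w6.png

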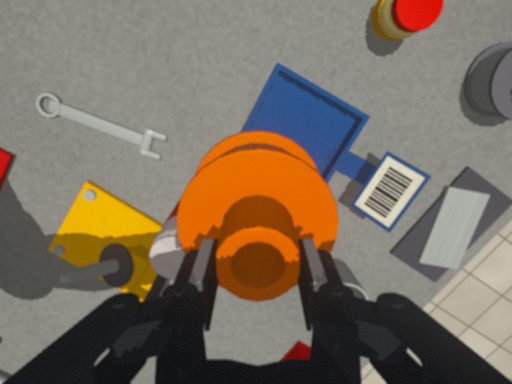

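The spool is held upright at (258,215). The tray is at about (305,120) and the label at (390,190). Quick tilt check by fitting the mask.

```bash
cat > tilt.py <<'E'
from sim import *
from scipy.optimize import minimize
o=arm.observe(); m=arm.camera_model("wrist"); im=cv2.imread("pics/w6.png"); hsv=cv2.cvtColor(im,cv2.COLOR_BGR2HSV)
k=cv2.inRange(hsv,(3,180,60),(16,255,255))>0; n,lab,st,_=cv2.connectedComponentsWithStats(k.astype(np.uint8)); k=lab==1+np.argmax(st[1:,4])
vis=np.ones((384,512),bool); vis[235:,:218]=0; vis[235:,300:]=0; vis[300:]=0   # fingers
Rt=R.from_quat(o["orientation"]); t=np.linspace(0,2*np.pi,100); circ=np.c_[np.cos(t),np.sin(t),0*t]
def mask(v):
    A=Rt*R.from_euler("x",180,degrees=True)*R.from_euler("xy",[v[3],v[4]],degrees=True)  # spool z = -tool z
    org=o["tcp_pos"]+Rt.apply([v[0]/1e3,v[1]/1e3,0]); b=np.zeros((384*4,512*4),np.uint8)
    for s0,s1,r in ((0,.006,.045),(.006,.049,.038),(.049,.055,.045),(.055,.092,.02)):
        P=np.vstack([org+A.apply(circ*r+[0,0,s-v[2]/1e3]) for s in (s0,s1)])
        cv2.fillConvexPoly(b,cv2.convexHull((proj(P,m)*4+2).astype(np.float32)).astype(np.int32),1)
    return b[::4,::4]>0
def cost(v):
    a=mask(v)&vis; c=k&vis; return (a^c).sum()/c.sum()
x0=np.array([0,0,66.,0,0]); best=None
for s in (1,-1):
    r=minimize(cost,x0,method="Nelder-Mead",options=dict(initial_simplex=np.vstack([x0]+[x0+s*d*e for d,e in zip((4,4,6,5,5),np.eye(5))]),maxiter=250)); print(r.fun,r.x.round(1))
E
python3 tilt.py; python3 -c "
from sim import *
for fl in (240,):
  go([.615,-.016,.13],rot(0,4,fl)); go([.615,-.016,.085],rot(0,4,fl))"
```

```text
0.01373023465196106 [-0.3  0.1 69.5  0.4 -1.2]
0.012886162849586404 [-0.2 -0.  69.3  0.3 -1. ]
xyz [0.018, 0.101, 0.32] rot [-0.0, 0.001, 0.002]
xyz [0.018, 0.101, 0.41] rot [-0.0, 0.001, 0.002]
```

The tilt is about 1°, and the spool's base lies 69.4 mm below the TCP, so contact should come at TCP z ≈ 0.0755.

Call:
carry_out(
  plan=[
    {"hand": -1,"xyz": [0.01,0.06,0.02],"rotation": [0,0,0]},
    {"hand": -1,"xyz": [0.018,0.101,0.06],"rotation": [0,0,0]},
    {"hand": -1,"xyz": [0.018,0.101,0.14],"rotation": [0,0,0]},
    {"hand": -1,"xyz": [0.018,0.101,0.22],"rotation": [0,0,0]},
    {"hand": -1,"xyz": [0.018,0.101,0.29],"rotation": [0,0,0]},
    {"hand": -1,"xyz": [0.018,0.101,0.35],"rotation": [0,0,0]},
    {"hand": -1,"xyz": [0.018,0.101,0.39],"rotation": [0,0,0]},
    {"hand": -1,"xyz": [0.018,0.101,0.404],"rotation": [0,0,0]},
  ],
)

```text
time: 19.35
tcp_pos: [0.6147, -0.0166, 0.0862]
orientation: [0.469, 0.883, -0.001, -0.0]
ft_force: [-0.5, 0.1, -4.6]
finger_gap: 0.0373
finger_force: 62.4
```

```bash
python3 -c "
from st import *
log(); go([.615,-.016,.0755],rot(0,4,240))"
```

```text
[ 0.44  1.02 -0.96  1.68  0.98  1.   -0.29] [ 0.6147 -0.0166  0.0862] t 19.35 f [-0.5  0.1 -4.6]
xyz [0.001, 0.001, 0.021] rot [-0.001, 0.0, 0.001]
```

Call:
carry_out(
  plan=[
    {"hand": -1,"xyz": [0.001,0.001,0.004],"rotation": [0,0,0]},
    {"hand": -1,"xyz": [0.001,0.001,0.008],"rotation": [0,0,0]},
    {"hand": -1,"xyz": [0.001,0.001,0.012],"rotation": [0,0,0]},
    {"hand": -1,"xyz": [0.001,0.001,0.015],"rotation": [0,0,0]},
    {"hand": -1,"xyz": [0.001,0.001,0.017],"rotation": [0,0,0]},
    {"hand": -1,"xyz": [0.001,0.001,0.019],"rotation": [0,0,0]},
    {"hand": -1,"xyz": [0.001,0.001,0.02],"rotation": [0,0,0]},
    {"hand": -1,"xyz": [0.001,0.001,0.02],"rotation": [0,0,0]},
  ],
)

```text
time: 20.15
tcp_pos: [0.6159, -0.0151, 0.0777]
orientation: [0.469, 0.883, 0.0, 0.0]
ft_force: [0.4, -0.9, -4.4]
finger_gap: 0.0369
finger_force: 62.4
```

Call:
carry_out(
  plan=[
    {"hand": -1,"xyz": [0,0,0.001],"rotation": [0,0,0]},
    {"hand": -1,"xyz": [0,0,0.002],"rotation": [0,0,0]},
    {"hand": -1,"xyz": [0,0,0.003],"rotation": [0,0,0]},
    {"hand": -1,"xyz": [0,0,0.004],"rotation": [0,0,0]},
    {"hand": -1,"xyz": [0,0,0.005],"rotation": [0,0,0]},
    {"hand": -1,"xyz": [0,0,0.005],"rotation": [0,0,0]},
    {"hand": -1,"xyz": [0,0,0.005],"rotation": [0,0,0]},
    {"hand": -1,"xyz": [0,0,0.005],"rotation": [0,0,0]},
  ],
)

```text
time: 20.95
tcp_pos: [0.6159, -0.0151, 0.0752]
orientation: [0.469, 0.883, 0.0, 0.0]
ft_force: [0.4, -0.2, -4.7]
finger_gap: 0.0368
finger_force: 62.4
```

Call:
carry_out(
  plan=[
    {"hand": -1,"xyz": [0,0,0.001],"rotation": [0,0,0]},
    {"hand": -1,"xyz": [0,0,0.002],"rotation": [0,0,0]},
    {"hand": -1,"xyz": [0,0,0.003],"rotation": [0,0,0]},
    {"hand": -1,"xyz": [0,0,0.004],"rotation": [0,0,0]},
    {"hand": -1,"xyz": [0,0,0.004],"rotation": [0,0,0]},
    {"hand": -1,"xyz": [0,0,0.004],"rotation": [0,0,0]},
    {"hand": -1,"xyz": [0,0,0.004],"rotation": [0,0,0]},
    {"hand": -1,"xyz": [0,0,0.004],"rotation": [0,0,0]},
  ],
)

```text
time: 21.75
tcp_pos: [0.6159, -0.0151, 0.0732]
orientation: [0.469, 0.883, 0.0, 0.0]
ft_force: [-0.4, 0.5, -4.4]
finger_gap: 0.0375
finger_force: 62.4
```

Call:
carry_out(
  plan=[
    {"hand": -1,"xyz": [0,0,0.001],"rotation": [0,0,0]},
    {"hand": -1,"xyz": [0,0,0.002],"rotation": [0,0,0]},
    {"hand": -1,"xyz": [0,0,0.003],"rotation": [0,0,0]},
    {"hand": -1,"xyz": [0,0,0.004],"rotation": [0,0,0]},
    {"hand": -1,"xyz": [0,0,0.004],"rotation": [0,0,0]},
    {"hand": -1,"xyz": [0,0,0.004],"rotation": [0,0,0]},
    {"hand": -1,"xyz": [0,0,0.004],"rotation": [0,0,0]},
    {"hand": -1,"xyz": [0,0,0.004],"rotation": [0,0,0]},
  ],
)

```text
time: 22.55
tcp_pos: [0.6159, -0.015, 0.0712]
orientation: [0.469, 0.883, 0.0, 0.0]
ft_force: [0.5, 0.2, -3.1]
finger_gap: 0.0371
finger_force: 62.5
```

Contact is beginning: the force drops to -3.1 N. One more millimetre, then release.

Call:
carry_out(
  plan=[
    {"hand": -1,"xyz": [0,0,0.002],"rotation": [0,0,0]},
    {"hand": -1,"xyz": [0,0,0.002],"rotation": [0,0,0]},
    {"hand": 1,"xyz": [0,0,0.002],"rotation": [0,0,0]},
    {"hand": 1,"xyz": [0,0,0.002],"rotation": [0,0,0]},
    {"hand": 1,"xyz": [0,0,0.002],"rotation": [0,0,0]},
    {"hand": 1,"xyz": [0,0,0.002],"rotation": [0,0,0]},
    {"hand": 1,"xyz": [0,0,0.002],"rotation": [0,0,0]},
    {"hand": 1,"xyz": [0,0,0.002],"rotation": [0,0,0]},
  ],
)

```text
time: 23.35
tcp_pos: [0.616, -0.0151, 0.0702]
orientation: [0.469, 0.883, 0.0, 0.0]
ft_force: [0.0, 0.6, 0.1]
finger_gap: 0.085
finger_force: 0.0
```

```bash
cat > tr7.py <<'E'
from sim import *
log(); o=arm.observe(); q=o["joints"]; print(o["finger_gap"])
# scanner yaw etc from scene+top again is blind to yaw: plan approach for several flips
S=np.array([.566,.345,.15])
for fl in (240,200,160,120,270,300): print(fl); sim(q,[(o["tcp_pos"]+[0,0,.15],rot(0,4,240)),(S+[-.02,-.02,.18],rot(0,4,fl)),(S+[0,0,-.03],rot(0,4,fl))],n=8)
E
python3 tr7.py
```

```text
[ 0.43  1.04 -0.95  1.68  1.01  0.98 -0.31] [ 0.616  -0.0151  0.0702] t 23.35 f [0.  0.6 0.1]
0.08499161588988349
240
[ 0.48  0.87 -1.07  1.57  0.8   1.2  -0.16] err 0.0 mm 0.0
[-0.11  0.77 -1.07  1.35  0.67  1.41 -0.57] err 0.0 mm 0.0
[-0.17  1.01 -0.94  1.5   0.88  1.09 -0.72] err 0.0 mm 0.0
200
[ 0.48  0.87 -1.07  1.57  0.8   1.2  -0.16] err 0.0 mm 0.0
[-0.07  0.83 -1.22  1.34  0.77  1.48  0.06] err 0.0 mm 0.0
[-0.12  1.07 -1.09  1.5   0.99  1.19 -0.09] err 0.0 mm 0.0
160
[ 0.48  0.87 -1.07  1.57  0.8   1.2  -0.16] err 0.0 mm 0.0
[-0.04  0.89 -1.36  1.34  0.86  1.56  0.69] err 0.0 mm 0.0
[-0.08  1.13 -1.23  1.5   1.09  1.29  0.55] err 0.0 mm 0.0
120
[ 0.48  0.87 -1.07  1.57  0.8   1.2  -0.16] err 0.0 mm 0.0
[-0.02  0.94 -1.47  1.34  0.93  1.63  1.34] err 0.0 mm 0.0
[-0.06  1.18 -1.33  1.5   1.16  1.38  1.22] err 0.0 mm 0.0
270
[ 0.48  0.87 -1.07  1.57  0.8   1.2  -0.16] err 0.0 mm 0.0
[-0.15  0.73 -0.95  1.35  0.59  1.36 -1.03] err 0.0 mm 0.0
[-0.21  0.97 -0.83  1.51  0.79  1.02 -1.18] err 0.0 mm 0.0
300
[ 0.48  0.87 -1.07  1.57  0.8   1.2  -0.16] err 0.0 mm 0.0
[-0.2   0.69 -0.82  1.35  0.51  1.31 -1.49] err 0.0 mm 0.0
[-0.26  0.94 -0.71  1.51  0.7   0.96 -1.64] err 0.0 mm 0.0
```

```bash
python3 -c "
from st import *
go([.6,.05,.32],rot(0,4,240)); go([.54,.33,.34],rot(0,4,240))"
```

```text
xyz [0.126, 0.047, -0.5] rot [0.001, 0.0, 0.001]
xyz [0.657, 0.262, -0.539] rot [0.001, 0.0, 0.001]
```

Call:
carry_out(
  plan=[
    {"hand": 1,"xyz": [0,0,-0.06],"rotation": [0,0,0]},
    {"hand": 1,"xyz": [0,0,-0.14],"rotation": [0,0,0]},
    {"hand": 1,"xyz": [0,0,-0.23],"rotation": [0,0,0]},
    {"hand": 1,"xyz": [0,0,-0.32],"rotation": [0,0,0]},
    {"hand": 1,"xyz": [0.05,0.02,-0.4],"rotation": [0,0,0]},
    {"hand": 1,"xyz": [0.11,0.045,-0.47],"rotation": [0,0,0]},
    {"hand": 1,"xyz": [0.18,0.072,-0.53],"rotation": [0,0,0]},
    {"hand": 1,"xyz": [0.27,0.108,-0.539],"rotation": [0,0,0]},
  ],
)

```text
time: 24.15
tcp_pos: [0.5862, 0.128, 0.3438]
orientation: [0.47, 0.882, 0.003, 0.003]
ft_force: [0.5, -0.0, 0.2]
finger_gap: 0.085
finger_force: 0.0
```

```bash
python3 -c "
from st import *
log(); go([.54,.33,.36],rot(0,4,240))"
```

```text
[ 0.27  0.72 -1.13  1.44  0.65  1.38 -0.29] [0.5862 0.128  0.3438] t 24.15 f [ 0.5 -0.   0.2]
xyz [0.387, 0.149, -0.032] rot [0.005, 0.001, -0.001]
```

Call:
carry_out(
  plan=[
    {"hand": 1,"xyz": [0.08,0.03,-0.01],"rotation": [0,0,0]},
    {"hand": 1,"xyz": [0.17,0.065,-0.02],"rotation": [0,0,0]},
    {"hand": 1,"xyz": [0.26,0.1,-0.032],"rotation": [0,0,0]},
    {"hand": 1,"xyz": [0.33,0.128,-0.032],"rotation": [0,0,0]},
    {"hand": 1,"xyz": [0.387,0.149,-0.032],"rotation": [0.005,0,0]},
    {"hand": 1,"xyz": [0.387,0.149,-0.032],"rotation": [0.005,0,0]},
    {"hand": 1,"xyz": [0.387,0.149,-0.032],"rotation": [0.005,0,0]},
    {"hand": 1,"xyz": [0.387,0.149,-0.032],"rotation": [0.005,0,0]},
  ],
)

```text
time: 24.95
tcp_pos: [0.5386, 0.3275, 0.3555]
orientation: [0.47, 0.883, -0.004, -0.001]
ft_force: [0.7, 0.1, -0.6]
finger_gap: 0.0853
finger_force: 0.0
```

```bash
cat > sc.py <<'E'
from st import *
log(); m=arm.camera_model("wrist"); im=arm.read_camera("wrist"); cv2.imwrite("pics/w7.png",im)
for n in ("scanner","scanner_mat","scan_spot"): print(n,[(round(d["conf"],2),np.round(d["xyz"],3).tolist()) for d in arm.place_of(n,"wrist")[:2]])
print(proj(np.array([[.566,.345,.154],[.566,.345,.004],[.562,.339,.004]]),m).round())
m2=arm.camera_model("scene"); s=arm.read_camera("scene"); k=arm.cut_out("spool","scene"); print("spool",[(round(d["conf"],2),np.round(d["xyz"],3).tolist()) for d in arm.place_of("spool","scene")[:3]])
u,v=proj([.615,-.016,.05],m2)[0].astype(int); c=cv2.resize(s[v-48:v+48,u-64:u+64],(512,384),interpolation=cv2.INTER_CUBIC)
a=np.zeros((384,800,3),np.uint8); a[:,:400]=cv2.resize(im,(400,300))[0:300].copy() if 0 else cv2.copyMakeBorder(cv2.resize(im,(400,300)),0,84,0,0,cv2.BORDER_CONSTANT); a[:,400:]=c[:,56:456]
g=im[:,:,:]; cv2.imwrite("pics/comp2.png",np.vstack([a]))
E
python3 sc.py
```

```text
[-0.12  0.74 -1.07  1.31  0.64  1.46 -0.55] [0.5386 0.3275 0.3555] t 24.95 f [ 0.7  0.1 -0.6]
scanner [(0.56, [0.569, 0.353, 0.004]), (0.19, [0.393, -0.149, -0.002])]
scanner_mat [(0.83, [0.558, 0.34, 0.002])]
scan_spot []
[[288. 154.]
 [281. 132.]
 [276. 134.]]
spool [(0.6, [0.613, -0.015, 0.005]), (0.52, [0.491, -0.291, -0.0])]
```

View pics/comp2.png

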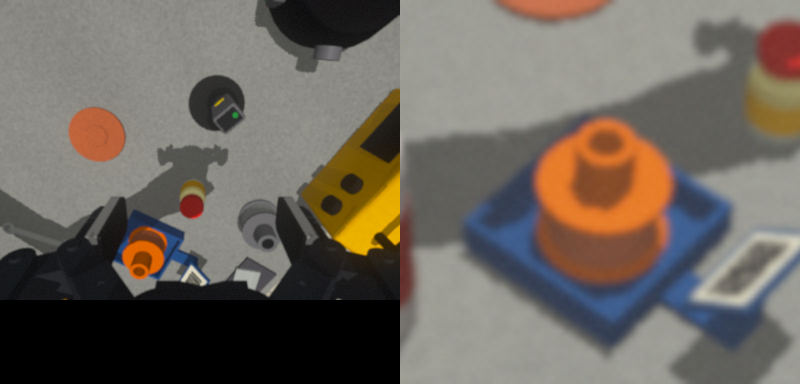

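The spool stands flat in the tray. The scanner top is at about (292,146) in the full wrist picture. Fitting its pose.

```bash
cat > scf.py <<'E'
from st import *
from scipy.optimize import minimize
def fitsc(cam,nosew=True):
    m=arm.camera_model(cam); arm.read_camera(cam); r=arm.cut_out("scanner",cam); 
    if not r: print("none"); return
    k=r[0]["mask"]; print(cam,r[0]["conf"],k.sum())
    t=np.linspace(0,2*np.pi,60); ci=np.c_[np.cos(t),np.sin(t)]
    def mask(v):
        b=np.zeros((384*4,512*4),np.uint8); c,s_=np.cos(v[2]),np.sin(v[2]); A=np.array([[c,-s_],[s_,c]]); o=np.array(v[:2])/1000
        q=np.array([[20,15],[-20,15],[-20,-15],[20,-15]])/1000@A.T+o
        def fill(parts):
            P=np.vstack([np.c_[xy,np.full(len(xy),z)] for xy,z in parts]); cv2.fillConvexPoly(b,cv2.convexHull((proj(P,m)*4+2).astype(np.float32)).astype(np.int32),1)
        fill([(q,.049),(q,.154)]); fill([(ci*.029+o,.004),(ci*.029+o,.016)]); fill([(ci*.029+o,.016),(ci*.02+o,.049)])
        return b[::4,::4]>0
    cost=lambda v:(mask(v)^k).sum()/k.sum()
    out=[]
    for y in np.radians([0,30,60,90,120,150]):
        x0=np.array([567,348,y]); r=minimize(cost,x0,method="Nelder-Mead",options=dict(initial_simplex=[x0,x0+[6,0,0],x0+[0,6,0],x0+[0,0,.4]],maxiter=90)); out.append((r.fun,r.x[:2].round(1),np.degrees(r.x[2]).round(1)%180))
    for o in sorted(out,key=lambda a:a[0])[:3]: print(o)
fitsc("wrist"); fitsc("top")
E
python3 scf.py
```

```text
wrist 0.67 1913
(np.float64(0.04704652378463147), array([568.7, 349.9]), np.float64(74.8))
(np.float64(0.04756926293779404), array([568.9, 349.6]), np.float64(75.1))
(np.float64(0.04913748039728175), array([568.8, 349.6]), np.float64(76.8))
none
```

```bash
cat > pl.py <<'E'
from sim import *
q=arm.observe()["joints"]; S=np.array([.5688,.3497,0])
n=np.array([-np.sin(np.radians(35))*np.cos(np.radians(4)),-np.sin(np.radians(35))*np.sin(np.radians(4)),np.cos(np.radians(35))]); L=np.array([.7335,-.0075,.0705]); P=L+.206*n
print("P",P.round(4))
if __name__=="__main__":
  for fl in (199,289,109):
    for f2 in (fl,fl-40,fl+40,180,220):
      print(fl,f2); sim(q,[(S+[0,0,.2],rot(0,4,fl)),(S+[0,0,.12],rot(0,4,fl)),(S+[0,0,.3],rot(0,4,fl)),([.60,.15,.34],rot(10,4,f2)),(P+.06*n,rot(30,4,f2)),(P,rot(35,4,f2))],n=8)
E
python3 pl.py
```

```text
P [ 0.6156 -0.0157  0.2392]
199 199
[-0.12  0.99 -1.14  1.42  0.9   1.31 -0.  ] err 0.0 mm 0.0
[-0.13  1.08 -1.09  1.48  0.99  1.2  -0.07] err 0.0 mm 0.0
[-0.12  0.89 -1.19  1.28  0.81  1.47  0.08] err 0.0 mm 0.0
[ 0.31  0.74 -1.29  1.57  0.87  1.29  0.23] err 0.0 mm 0.0
[ 0.76  0.65 -1.31  2.12  1.39  0.75 -0.07] err 0.0 mm 0.0
[ 0.69  0.79 -1.25  2.18  1.76  0.81 -0.37] err 0.0 mm 0.0
199 159
[-0.12  0.99 -1.14  1.42  0.9   1.31 -0.  ] err 0.0 mm 0.0
[-0.13  1.08 -1.09  1.48  0.99  1.2  -0.07] err 0.0 mm 0.0
[-0.12  0.89 -1.19  1.28  0.81  1.47  0.08] err 0.0 mm 0.0
[ 0.35  0.81 -1.44  1.57  0.96  1.39  0.85] err 0.0 mm 0.0
[ 0.8   0.75 -1.47  2.11  1.43  0.91  0.6 ] err 0.0 mm 0.0
[ 0.73  0.87 -1.39  2.18  1.74  0.94  0.37] err 0.0 mm 0.0
199 239
[-0.12  0.99 -1.14  1.42  0.9   1.31 -0.  ] err 0.0 mm 0.0
[-0.13  1.08 -1.09  1.48  0.99  1.2  -0.07] err 0.0 mm 0.0
[-0.12  0.89 -1.19  1.28  0.81  1.47  0.08] err 0.0 mm 0.0
[ 0.26  0.66 -1.12  1.57  0.76  1.19 -0.39] err 0.0 mm 0.0
[ 0.64  0.53 -1.03  2.12  1.32  0.53 -0.72] err 0.0 mm 0.0
[ 0.6   0.68 -1.03  2.18  1.82  0.62 -1.16] e
[... 3656 characters left out ...]
.42  1.41  1.1   1.5   1.46] err 0.0 mm 0.0
[-0.06  1.21 -1.37  1.48  1.19  1.41  1.4 ] err 0.0 mm 0.0
[-0.07  1.01 -1.47  1.28  1.    1.64  1.54] err 0.0 mm 0.0
[ 0.33  0.76 -1.35  1.57  0.9   1.33  0.53] err 0.0 mm 0.0
[ 0.79  0.7  -1.39  2.11  1.41  0.83  0.25] err 0.0 mm 0.0
[ 0.71  0.83 -1.33  2.18  1.75  0.88 -0.02] err 0.0 mm 0.0
109 220
[-0.06  1.11 -1.42  1.41  1.1   1.5   1.46] err 0.0 mm 0.0
[-0.06  1.21 -1.37  1.48  1.19  1.41  1.4 ] err 0.0 mm 0.0
[-0.07  1.01 -1.47  1.28  1.    1.64  1.54] err 0.0 mm 0.0
[ 0.28  0.69 -1.18  1.57  0.8   1.22 -0.08] err 0.0 mm 0.0
[ 0.69  0.57 -1.13  2.12  1.35  0.6  -0.41] err 0.0 mm 0.0
[ 0.63  0.71 -1.1   2.18  1.8   0.68 -0.8 ] err 0.0 mm 0.0
```

```bash
python3 -c "
from pl import *
for z in (.22,.12): go(S+[0,0,z],rot(0,4,199))"
```

```text
P [ 0.6156 -0.0157  0.2392]
xyz [0.0, 0.076, 0.271] rot [-0.004, -0.002, -0.455]
xyz [0.0, 0.078, 0.471] rot [-0.004, -0.002, -0.455]
```

Call:
carry_out(
  plan=[
    {"hand": 1,"xyz": [0,0.04,0.05],"rotation": [-0.001,0,-0.09]},
    {"hand": 1,"xyz": [0,0.076,0.12],"rotation": [-0.002,-0.001,-0.18]},
    {"hand": 1,"xyz": [0,0.076,0.19],"rotation": [-0.003,-0.001,-0.27]},
    {"hand": 1,"xyz": [0,0.076,0.24],"rotation": [-0.004,-0.002,-0.36]},
    {"hand": 1,"xyz": [0,0.076,0.271],"rotation": [-0.004,-0.002,-0.455]},
    {"hand": 1,"xyz": [0,0.076,0.271],"rotation": [-0.004,-0.002,-0.455]},
    {"hand": 1,"xyz": [0,0.076,0.271],"rotation": [-0.004,-0.002,-0.455]},
    {"hand": 1,"xyz": [0,0.076,0.271],"rotation": [-0.004,-0.002,-0.455]},
  ],
)

```text
time: 26.3
tcp_pos: [0.5689, 0.3505, 0.2217]
orientation: [0.131, 0.991, 0.001, 0.001]
ft_force: [0.7, -0.4, 0.4]
finger_gap: 0.0854
finger_force: 0.0
```

```bash
python3 -c "
from scf import *" ; python3 -c "
from pl import *
log(); go(S+[0,0,.12],rot(0,4,199))"; cp pics/w7.png pics/x.png
```

```text
wrist 0.57 4240
(np.float64(0.06580188679245283), array([567.3, 349.5]), np.float64(74.8))
(np.float64(0.06627358490566038), array([568.1, 349.2]), np.float64(74.9))
(np.float64(0.06933962264150943), array([568. , 349.7]), np.float64(76.0))
top 0.75 214
(np.float64(2.130841121495327), array([564.4, 350.5]), np.float64(63.4))
(np.float64(2.1401869158878504), array([564.6, 349.2]), np.float64(60.8))
(np.float64(2.1448598130841123), array([563. , 355.1]), np.float64(63.2))
P [ 0.6156 -0.0157  0.2392]
[-0.12  0.96 -1.15  1.39  0.88  1.34  0.01] [0.5688 0.35   0.2211] t 26.5 f [-0.8  0.2 -1. ]
xyz [0.0, -0.001, 0.202] rot [0.0, 0.001, -0.0]
```

Call:
carry_out(
  plan=[
    {"hand": 1,"xyz": [0,-0.001,0.03],"rotation": [0,0,0]},
    {"hand": 1,"xyz": [0,-0.001,0.06],"rotation": [0,0,0]},
    {"hand": 1,"xyz": [0,-0.001,0.09],"rotation": [0,0,0]},
    {"hand": 1,"xyz": [0,-0.001,0.12],"rotation": [0,0,0]},
    {"hand": 1,"xyz": [0,-0.001,0.15],"rotation": [0,0,0]},
    {"hand": 1,"xyz": [0,-0.001,0.18],"rotation": [0,0,0]},
    {"hand": 1,"xyz": [0,-0.001,0.202],"rotation": [0,0,0]},
    {"hand": 1,"xyz": [0,-0.001,0.202],"rotation": [0,0,0]},
  ],
)

```text
time: 27.3
tcp_pos: [0.5679, 0.3481, 0.1168]
orientation: [0.13, 0.992, -0.002, -0.001]
ft_force: [-0.0, -1.2, -1.2]
finger_gap: 0.0855
finger_force: 0.0
```

Call:
carry_out(
  plan=[
    {"hand": -1,"xyz": [0,0,0],"rotation": [0,0,0]},
    {"hand": -1,"xyz": [0,0,0],"rotation": [0,0,0]},
    {"hand": -1,"xyz": [0,0,0],"rotation": [0,0,0]},
    {"hand": -1,"xyz": [0,0,0],"rotation": [0,0,0]},
    {"hand": -1,"xyz": [0,0,0],"rotation": [0,0,0]},
    {"hand": -1,"xyz": [0,0,0],"rotation": [0,0,0]},
    {"hand": -1,"xyz": [0,0,0],"rotation": [0,0,0]},
    {"hand": -1,"xyz": [0,0,0],"rotation": [0,0,0]},
  ],
)

```text
time: 28.1
tcp_pos: [0.5689, 0.35, 0.1202]
orientation: [0.13, 0.991, 0.001, 0.001]
ft_force: [0.8, 0.7, 5.6]
finger_gap: 0.0383
finger_force: 62.9
```

Call:
carry_out(
  plan=[
    {"hand": -1,"xyz": [0,0,-0.02],"rotation": [0,0,0]},
    {"hand": -1,"xyz": [0,0,-0.06],"rotation": [0,0,0]},
    {"hand": -1,"xyz": [0,0,-0.12],"rotation": [0,0,0]},
    {"hand": -1,"xyz": [0,0,-0.18],"rotation": [0,0,0]},
    {"hand": -1,"xyz": [0,0,-0.25],"rotation": [0,0,0]},
    {"hand": -1,"xyz": [0,0,-0.32],"rotation": [0,0,0]},
    {"hand": -1,"xyz": [0,0,-0.36],"rotation": [0,0,0]},
    {"hand": -1,"xyz": [0,0,-0.36],"rotation": [0,0,0]},
  ],
)

```text
time: 28.9
tcp_pos: [0.5685, 0.351, 0.3037]
orientation: [0.13, 0.992, 0.002, 0.002]
ft_force: [-0.1, -0.1, -1.7]
finger_gap: 0.0389
finger_force: 62.0
```

The scanner is held. Moving to the label.

```bash
python3 -c "
from pl import *
log(); go([.60,.15,.34],rot(10,4,199)); go([.59,.06,.32],rot(25,4,199))"
```

```text
P [ 0.6156 -0.0157  0.2392]
[-0.12  0.88 -1.19  1.28  0.81  1.47  0.08] [0.5685 0.351  0.3037] t 28.9 f [-0.1 -0.1 -1.7]
xyz [-0.165, -0.372, -0.074] rot [-0.033, -0.103, 0.0]
xyz [-0.192, -0.551, -0.035] rot [-0.087, -0.261, 0.0]
```

Call:
carry_out(
  plan=[
    {"hand": -1,"xyz": [-0.03,-0.06,-0.02],"rotation": [0,-0.01,0]},
    {"hand": -1,"xyz": [-0.065,-0.14,-0.04],"rotation": [-0.01,-0.03,0]},
    {"hand": -1,"xyz": [-0.1,-0.22,-0.06],"rotation": [-0.02,-0.06,0]},
    {"hand": -1,"xyz": [-0.135,-0.3,-0.07],"rotation": [-0.025,-0.08,0]},
    {"hand": -1,"xyz": [-0.165,-0.372,-0.074],"rotation": [-0.033,-0.103,0]},
    {"hand": -1,"xyz": [-0.175,-0.44,-0.06],"rotation": [-0.05,-0.16,0]},
    {"hand": -1,"xyz": [-0.185,-0.5,-0.045],"rotation": [-0.07,-0.21,0]},
    {"hand": -1,"xyz": [-0.192,-0.551,-0.035],"rotation": [-0.087,-0.261,0]},
  ],
)

```text
time: 29.7
tcp_pos: [0.5883, 0.055, 0.3146]
orientation: [0.128, 0.968, 0.04, 0.21]
ft_force: [1.9, -0.7, -2.0]
finger_gap: 0.0387
finger_force: 62.2
```

```bash
python3 -c "
from pl import *
log(); print(arm.observe()['finger_gap']); sim(arm.observe()['joints'],[(P+.05*n,rot(35,4,199)),(P,rot(35,4,199))])
go(P+.05*n,rot(35,4,199))
m=arm.camera_model('wrist'); im=arm.read_camera('wrist')
for nm in ('label','scanner','tray'): print(nm,[(round(d['conf'],2),np.round(d['xyz'],3).tolist()) for d in arm.place_of(nm,'wrist')[:2]])
top=arm.read_camera('top'); k=arm.cut_out('label','top'); mt=arm.camera_model('top')
if k:
  c=max(cv2.findContours(k[0]['mask'].astype(np.uint8),0,2)[0],key=cv2.contourArea); print(k[0]['conf'],cv2.minAreaRect(c))
r=plane([[264,156]],mt,.03); 
"
```

```text
P [ 0.6156 -0.0157  0.2392]
[ 0.58  0.63 -1.29  1.96  1.14  0.89  0.04] [0.5883 0.055  0.3146] t 29.7 f [ 1.9 -0.7 -2. ]
0.03871670648160925
[ 0.74  0.65 -1.26  2.2   1.65  0.71 -0.31] err 0.0 mm 0.0
[ 0.68  0.77 -1.21  2.18  1.77  0.77 -0.39] err 0.0 mm 0.0
xyz [-0.009, -0.15, 0.058] rot [-0.041, -0.107, 0.001]
label [(0.6, [0.735, -0.006, 0.068])]
scanner [(0.94, [0.632, 0.057, 0.208])]
tray []
0.88 ((257.63848876953125, 104.60769653320312), (21.954147338867188, 32.869197845458984), 82.87498474121094)
```

```bash
cat > fin.py <<'E'
from sim import *
import sys
L=np.array([.7338,-.0068,.070])
def aim(y):
    a=np.radians(35);y=np.radians(y); n=np.array([-np.sin(a)*np.cos(y),-np.sin(a)*np.sin(y),np.cos(a)]); return L+.206*n,n
if __name__=="__main__":
    top=arm.read_camera('top'); k=arm.cut_out('label','top')[0]['mask']; mt=arm.camera_model('top')
    c=max(cv2.findContours(k.astype(np.uint8),0,2)[0],key=cv2.contourArea).reshape(-1,2); W=plane(c,mt,.07)[:,:2]*1000; print(cv2.minAreaRect(W.astype(np.float32)))
    P,n=aim(5.3); print(P,n); go(P+.04*n,rot(35,5.3,200.3)); go(P,rot(35,5.3,200.3))
E
python3 fin.py
```

```text
((733.5177612304688, -7.059345245361328), (54.04005432128906, 81.12864685058594), 5.984552383422852)
[ 0.61614841 -0.01771421  0.23874532] [-0.57112422 -0.05298159  0.81915204]
xyz [-0.01, -0.165, 0.081] rot [-0.046, -0.104, 0.003]
xyz [-0.023, -0.159, 0.16] rot [-0.046, -0.104, 0.003]
```

Call:
carry_out(
  plan=[
    {"hand": -1,"xyz": [-0.003,-0.05,0.025],"rotation": [-0.015,-0.035,0.001]},
    {"hand": -1,"xyz": [-0.006,-0.11,0.055],"rotation": [-0.03,-0.07,0.002]},
    {"hand": -1,"xyz": [-0.01,-0.155,0.078],"rotation": [-0.046,-0.104,0.003]},
    {"hand": -1,"xyz": [-0.013,-0.164,0.1],"rotation": [-0.046,-0.104,0.003]},
    {"hand": -1,"xyz": [-0.017,-0.162,0.125],"rotation": [-0.046,-0.104,0.003]},
    {"hand": -1,"xyz": [-0.02,-0.16,0.145],"rotation": [-0.046,-0.104,0.003]},
    {"hand": -1,"xyz": [-0.023,-0.159,0.16],"rotation": [-0.046,-0.104,0.003]},
    {"hand": -1,"xyz": [-0.023,-0.159,0.16],"rotation": [-0.046,-0.104,0.003]},
  ],
)

```text
time: 30.9
tcp_pos: [0.6161, -0.0186, 0.2376]
orientation: [0.124, 0.946, 0.066, 0.293]
ft_force: [-1.0, 0.5, -2.8]
finger_gap: 0.0389
finger_force: 62.4
```

```bash
cat > chk.py <<'E'
from fin import *
log(); P,n=aim(5.6); go(P,rot(35,5.6,200.6)); o=arm.observe(); Rt=R.from_quat(o["orientation"]); print("spot",(o["tcp_pos"]+Rt.apply([0,0,.206])).round(4),"ang",np.degrees(np.arccos(-Rt.apply([0,0,1])@n)).round(2))
arm.read_camera("wrist")
for nm in ("label","scanner","scan_spot"): print(nm,[(round(d["conf"],2),np.round(d["xyz"],3).tolist()) for d in arm.place_of(nm,"wrist")[:2]])
arm.read_camera("scene")
for nm in ("scanner","scan_spot"): print(nm,[(round(d["conf"],2),np.round(d["xyz"],3).tolist()) for d in arm.place_of(nm,"scene")[:1]])
E
python3 chk.py
```

```text
[ 0.67  0.75 -1.17  2.18  1.78  0.71 -0.39] [ 0.6161 -0.0186  0.2376] t 30.9 f [-1.   0.5 -2.8]
xyz [-0.001, 0.001, -0.002] rot [-0.003, 0.0, 0.001]
spot [ 0.7336 -0.0079  0.0687] ang 0.24
label [(0.88, [0.733, -0.008, 0.067])]
scanner [(0.58, [0.678, -0.011, 0.142])]
scan_spot []
scanner []
scan_spot [(0.46, [0.396, -0.149, -0.003])]
```

On target: spot error about 1 mm, angle 0.2°. Holding.

Call:
carry_out(
  plan=[
    {"hand": -1,"xyz": [0,0,0],"rotation": [0,0,0]},
    {"hand": -1,"xyz": [0,0,0],"rotation": [0,0,0]},
    {"hand": -1,"xyz": [0,0,0],"rotation": [0,0,0]},
    {"hand": -1,"xyz": [0,0,0],"rotation": [0,0,0]},
    {"hand": -1,"xyz": [0,0,0],"rotation": [0,0,0]},
    {"hand": -1,"xyz": [0,0,0],"rotation": [0,0,0]},
    {"hand": -1,"xyz": [0,0,0],"rotation": [0,0,0]},
    {"hand": -1,"xyz": [0,0,0],"rotation": [0,0,0]},
  ],
)

```text
time: 32.05
tcp_pos: [0.6155, -0.0194, 0.2382]
orientation: [0.124, 0.946, 0.065, 0.293]
ft_force: [0.0, 0.7, -2.5]
finger_gap: 0.0385
finger_force: 62.4
```

Call:
carry_out(
  plan=[
    {"hand": -1,"xyz": [0,0,0],"rotation": [0,0,0]},
    {"hand": -1,"xyz": [0,0,0],"rotation": [0,0,0]},
    {"hand": -1,"xyz": [0,0,0],"rotation": [0,0,0]},
    {"hand": -1,"xyz": [0,0,0],"rotation": [0,0,0]},
    {"hand": -1,"xyz": [0,0,0],"rotation": [0,0,0]},
    {"hand": -1,"xyz": [0,0,0],"rotation": [0,0,0]},
    {"hand": -1,"xyz": [0,0,0],"rotation": [0,0,0]},
    {"hand": -1,"xyz": [0,0,0],"rotation": [0,0,0]},
  ],
)

```text
time: 32.85
tcp_pos: [0.6155, -0.0195, 0.2382]
orientation: [0.124, 0.946, 0.065, 0.293]
ft_force: [-0.0, -0.6, -2.5]
finger_gap: 0.0384
finger_force: 62.4
```

```bash
python3 -c "
from fin import *
log(); P,n=aim(5.3); S=np.array([.562,.341,.30])
sim(arm.observe()['joints'],[(P+.08*n,rot(30,5,199)),([.6,.15,.34],rot(10,4,199)),(S,rot(0,4,199)),(S-[0,0,.18],rot(0,4,199))],n=8)
go(P+.1*n,rot(30,5,199)); go([.59,.1,.34],rot(15,4,199))"
```

```text
[ 0.68  0.75 -1.17  2.18  1.78  0.71 -0.39] [ 0.6155 -0.0195  0.2382] t 32.85 f [-0.  -0.6 -2.5]
[ 0.79  0.58 -1.27  2.12  1.3   0.67  0.02] err 0.0 mm 0.0
[ 0.3   0.72 -1.26  1.57  0.85  1.27  0.24] err 0.0 mm 0.0
[-0.11  0.87 -1.17  1.32  0.79  1.44  0.08] err 0.0 mm 0.0
[-0.12  1.05 -1.07  1.52  0.98  1.16 -0.07] err 0.0 mm 0.0
xyz [-0.001, 0.003, -0.2] rot [0.019, 0.052, -0.011]
xyz [-0.004, 0.26, -0.184] rot [0.079, 0.208, -0.001]
```

Call:
carry_out(
  plan=[
    {"hand": -1,"xyz": [0,0.001,-0.04],"rotation": [0.003,0.01,-0.002]},
    {"hand": -1,"xyz": [-0.001,0.002,-0.1],"rotation": [0.01,0.03,-0.006]},
    {"hand": -1,"xyz": [-0.001,0.01,-0.16],"rotation": [0.015,0.045,-0.009]},
    {"hand": -1,"xyz": [-0.001,0.05,-0.19],"rotation": [0.03,0.08,-0.006]},
    {"hand": -1,"xyz": [-0.002,0.11,-0.19],"rotation": [0.045,0.12,-0.004]},
    {"hand": -1,"xyz": [-0.003,0.17,-0.188],"rotation": [0.06,0.16,-0.002]},
    {"hand": -1,"xyz": [-0.004,0.22,-0.186],"rotation": [0.07,0.19,-0.001]},
    {"hand": -1,"xyz": [-0.004,0.26,-0.184],"rotation": [0.079,0.208,-0.001]},
  ],
)

```text
time: 33.65
tcp_pos: [0.5908, 0.102, 0.341]
orientation: [0.129, 0.983, 0.026, 0.127]
ft_force: [0.1, -0.2, -2.1]
finger_gap: 0.0385
finger_force: 62.4
```

```bash
python3 -c "
from st import *
log(); go([.562,.341,.28],rot(0,4,199))"
```

```text
[ 0.43  0.64 -1.23  1.72  0.86  1.1   0.27] [0.5908 0.102  0.341 ] t 33.65 f [ 0.1 -0.2 -2.1]
xyz [0.208, 0.437, 0.112] rot [0.055, 0.157, 0.0]
```

Call:
carry_out(
  plan=[
    {"hand": -1,"xyz": [0.035,0.07,0.01],"rotation": [0.009,0.026,0]},
    {"hand": -1,"xyz": [0.073,0.152,0.03],"rotation": [0.018,0.052,0]},
    {"hand": -1,"xyz": [0.11,0.23,0.05],"rotation": [0.027,0.08,0]},
    {"hand": -1,"xyz": [0.145,0.305,0.07],"rotation": [0.037,0.105,0]},
    {"hand": -1,"xyz": [0.18,0.375,0.09],"rotation": [0.047,0.13,0]},
    {"hand": -1,"xyz": [0.2,0.42,0.105],"rotation": [0.055,0.157,0]},
    {"hand": -1,"xyz": [0.208,0.437,0.112],"rotation": [0.055,0.157,0]},
    {"hand": -1,"xyz": [0.208,0.437,0.112],"rotation": [0.055,0.157,0]},
  ],
)

```text
time: 34.45
tcp_pos: [0.5608, 0.3403, 0.2783]
orientation: [0.129, 0.992, -0.001, -0.0]
ft_force: [-0.2, -0.4, -1.9]
finger_gap: 0.0389
finger_force: 62.4
```

```bash
python3 -c "
from st import *
log(); o=arm.observe(); print(R.from_quat(o['orientation']).as_matrix()[:,2].round(4)); go([.562,.341,.127],rot(0,4,199))
m=arm.camera_model('wrist'); im=arm.read_camera('wrist')
for nm in ('scanner','scanner_mat'): print(nm,[(round(d['conf'],2),np.round(d['xyz'],3).tolist()) for d in arm.place_of(nm,'wrist')[:2]])"
```

```text
[-0.12  0.87 -1.11  1.36  0.77  1.38  0.09] [0.5608 0.3403 0.2783] t 34.45 f [-0.2 -0.4 -1.9]
[-6.0e-04 -1.5e-03 -1.0e+00]
xyz [-0.002, 0.002, 0.303] rot [-0.001, -0.0, 0.001]
scanner [(0.75, [0.784, -0.162, -0.002]), (0.58, [0.558, 0.344, 0.16])]
scanner_mat [(0.88, [0.56, 0.338, -0.001]), (0.38, [0.614, -0.009, 0.01])]
```

Call:
carry_out(
  plan=[
    {"hand": -1,"xyz": [0,0,0.06],"rotation": [0,0,0]},
    {"hand": -1,"xyz": [0,0,0.12],"rotation": [0,0,0]},
    {"hand": -1,"xyz": [0,0,0.18],"rotation": [0,0,0]},
    {"hand": -1,"xyz": [0,0,0.23],"rotation": [0,0,0]},
    {"hand": -1,"xyz": [0,0,0.27],"rotation": [0,0,0]},
    {"hand": -1,"xyz": [0,0,0.29],"rotation": [0,0,0]},
    {"hand": -1,"xyz": [0,0,0.302],"rotation": [0,0,0]},
    {"hand": -1,"xyz": [0,0,0.302],"rotation": [0,0,0]},
  ],
)

```text
time: 35.4
tcp_pos: [0.5618, 0.3389, 0.1283]
orientation: [0.131, 0.991, -0.001, 0.0]
ft_force: [0.8, 0.4, -1.4]
finger_gap: 0.0388
finger_force: 62.4
```

Call:
carry_out(
  plan=[
    {"hand": -1,"xyz": [0,0,0.002],"rotation": [0,0,0]},
    {"hand": -1,"xyz": [0,0,0.004],"rotation": [0,0,0]},
    {"hand": -1,"xyz": [0,0,0.006],"rotation": [0,0,0]},
    {"hand": -1,"xyz": [0,0,0.008],"rotation": [0,0,0]},
    {"hand": -1,"xyz": [0,0,0.009],"rotation": [0,0,0]},
    {"hand": -1,"xyz": [0,0,0.01],"rotation": [0,0,0]},
    {"hand": -1,"xyz": [0,0,0.01],"rotation": [0,0,0]},
    {"hand": -1,"xyz": [0,0,0.01],"rotation": [0,0,0]},
  ],
)

```text
time: 36.2
tcp_pos: [0.5615, 0.3391, 0.1231]
orientation: [0.131, 0.991, -0.001, 0.0]
ft_force: [0.3, -0.3, -1.6]
finger_gap: 0.0387
finger_force: 62.4
```

Call:
carry_out(
  plan=[
    {"hand": -1,"xyz": [0,0,0.001],"rotation": [0,0,0]},
    {"hand": -1,"xyz": [0,0,0.002],"rotation": [0,0,0]},
    {"hand": -1,"xyz": [0,0,0.003],"rotation": [0,0,0]},
    {"hand": -1,"xyz": [0,0,0.004],"rotation": [0,0,0]},
    {"hand": -1,"xyz": [0,0,0.005],"rotation": [0,0,0]},
    {"hand": -1,"xyz": [0,0,0.005],"rotation": [0,0,0]},
    {"hand": -1,"xyz": [0,0,0.005],"rotation": [0,0,0]},
    {"hand": -1,"xyz": [0,0,0.005],"rotation": [0,0,0]},
  ],
)

```text
time: 37.0
tcp_pos: [0.5615, 0.3391, 0.1206]
orientation: [0.131, 0.991, -0.001, 0.0]
ft_force: [0.8, -0.5, -2.8]
finger_gap: 0.0387
finger_force: 62.4
```

Call:
carry_out(
  plan=[
    {"hand": -1,"xyz": [0,0,0.001],"rotation": [0,0,0]},
    {"hand": -1,"xyz": [0,0,0.002],"rotation": [0,0,0]},
    {"hand": -1,"xyz": [0,0,0.003],"rotation": [0,0,0]},
    {"hand": -1,"xyz": [0,0,0.003],"rotation": [0,0,0]},
    {"hand": -1,"xyz": [0,0,0.003],"rotation": [0,0,0]},
    {"hand": -1,"xyz": [0,0,0.003],"rotation": [0,0,0]},
    {"hand": -1,"xyz": [0,0,0.003],"rotation": [0,0,0]},
    {"hand": -1,"xyz": [0,0,0.003],"rotation": [0,0,0]},
  ],
)

```text
time: 37.8
tcp_pos: [0.5615, 0.3392, 0.1202]
orientation: [0.131, 0.991, -0.001, 0.0]
ft_force: [-1.8, -1.6, 5.7]
finger_gap: 0.0391
finger_force: 63.4
```

Contact at 5.7 N, at the same height as the pick. Releasing, then rising.

Call:
carry_out(
  plan=[
    {"hand": 1,"xyz": [0,0,0],"rotation": [0,0,0]},
    {"hand": 1,"xyz": [0,0,0],"rotation": [0,0,0]},
    {"hand": 1,"xyz": [0,0,0],"rotation": [0,0,0]},
    {"hand": 1,"xyz": [0,0,0],"rotation": [0,0,0]},
    {"hand": 1,"xyz": [0,0,0],"rotation": [0,0,0]},
    {"hand": 1,"xyz": [0,0,0],"rotation": [0,0,0]},
    {"hand": 1,"xyz": [0,0,0],"rotation": [0,0,0]},
    {"hand": 1,"xyz": [0,0,0],"rotation": [0,0,0]},
  ],
)

```text
time: 38.6
tcp_pos: [0.5615, 0.3391, 0.1191]
orientation: [0.131, 0.991, -0.001, 0.0]
ft_force: [0.8, 0.3, -1.0]
finger_gap: 0.0849
finger_force: 0.0
```

Call:
carry_out(
  plan=[
    {"hand": 1,"xyz": [0,0,-0.04],"rotation": [0,0,0]},
    {"hand": 1,"xyz": [0,0,-0.09],"rotation": [0,0,0]},
    {"hand": 1,"xyz": [0,0,-0.15],"rotation": [0,0,0]},
    {"hand": 1,"xyz": [0,0,-0.22],"rotation": [0,0,0]},
    {"hand": 1,"xyz": [0,0,-0.3],"rotation": [0,0,0]},
    {"hand": 1,"xyz": [0,0,-0.36],"rotation": [0,0,0]},
    {"hand": 1,"xyz": [0,0,-0.36],"rotation": [0,0,0]},
    {"hand": 1,"xyz": [0,0,-0.36],"rotation": [0,0,0]},
  ],
)

```text
time: 39.4
tcp_pos: [0.5615, 0.3398, 0.3011]
orientation: [0.13, 0.991, 0.0, 0.001]
ft_force: [-0.6, -0.9, 0.2]
finger_gap: 0.0855
finger_force: 0.0
```

```bash
python3 -c "
from st import *
log(); im=arm.read_camera('scene'); cv2.imwrite('pics/end.png',cv2.resize(im,(800,600)))
for nm in ('scanner','spool'): print(nm,[(round(d['conf'],2),np.round(d['xyz'],3).tolist()) for d in arm.place_of(nm,'scene')[:2]])"
```

```text
[-0.12  0.84 -1.12  1.32  0.75  1.41  0.11] [0.5615 0.3398 0.3011] t 39.4 f [-0.6 -0.9  0.2]
scanner [(0.59, [0.563, 0.337, 0.007]), (0.3, [0.631, 0.162, 0.003])]
spool [(0.91, [0.61, -0.014, 0.005])]
```

View pics/end.png

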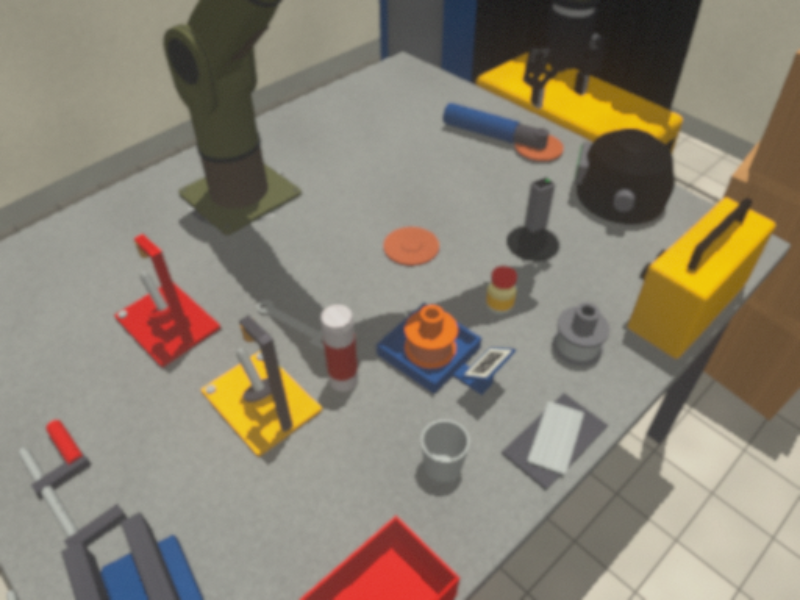

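The final view shows the spool flat in the tray at (431,340), neck up, and the scanner upright on its mat at (537,215). The other things on the bench have not moved.

```bash
python3 -c "
from bench import arm
print(arm.finish_job())"
```

```text
the job is handed in; nothing more can be done
None
```

The job is handed in at about 39 s: the spool stands neck up in the tray, the scanner was held on the label for about 1.6 s (estimated 1–2 mm off centre) and stands upright on its mat again, and nothing else moved; the first grip missed the neck and pressed lightly (about 11 N) on the spool and spindle, and the second held.

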